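# Clear the parts chest's lid and hold it half open

## Task

A colleague across the bench needs to reach into the parts chest, but loose parts have been left on its blue lid. With the lid still shut, sort them: both plug connectors (white and green) into the yellow bin and the steel collar into the red bin, leaving everything else on the bench alone. Then raise the lid, which falls shut if let go, to 45 degrees (give or take 5) and keep holding it there, still: the job finishes with the gripper holding the lid open.

Things in the scene. Friction and masses are not known exactly. Their poses are not given: they have to be found in the camera images.
- connector_white_mid (a point): centre of the white plug connector housing, a block 46 (x) x 22 (y) x 28 (z) mm, about 30 g, standing on the lid at the start, 14 mm half-height; x along its length
- connector_green_mid (a point): centre of the green plug connector housing, the same size and shape as the white one, also on the lid; x along its length
- collar_mid (a point): centre of the steel collar: an upright ring 36 mm outside diameter, 24 mm bore, 30 mm high, about 120 g, on the lid at the start; z is its axis
- connector_white: the white connector itself; origin at the centre of its underside
- connector_green: the green connector itself; origin at the centre of its underside
- collar: the steel collar itself; origin at the centre of its underside
- yellow_bin: yellow open bin, 150x150 mm outside, walls 4 mm thick and 50 mm high, fixed to the table beside the chest, to the left or to the right of it; origin at the centre of its underside, z up; for connectors
- red_bin: red open bin, 150x150 mm outside, walls 4 mm thick and 50 mm high, fixed to the table beside the chest, to the left or to the right of it; origin at the centre of its underside, z up; for metal collars
- chest: grey parts chest, 180 (x) x 300 (y) x 90 (z) mm, fixed to the table in front of the robot, divided inside; origin at the centre of its underside; its -x side, with the hinge, faces the robot, its +x side faces away. The lid on top is blue, 10 mm thick, its closed top surface 100.5 mm above the table
- lid_handle (a point): middle of the grip bar of the lid's steel loop handle: a round bar 12 mm thick, 130 mm long between the loop's two side bars, parallel to the hinge. It lies level with the closed lid, 95.5 mm above the table, with 29 mm of open space between the bar and the far edge of the lid. The point turns with the lid: y along the bar, x from hinge to bar, z square to the lid
- lid_hinge (a point): middle of the lid's hinge line, along the chest's edge nearest to the robot; 215 mm from the middle of the grip bar; y along the hinge
- lid (a joint): lid angle in rad: 0 closed (flat); grows as the far edge rises and swings up and back towards the robot; stop at 1.25. The lid weighs about 0.5 kg, turns freely and falls shut from any angle when let go; it takes about 3 N upward at the bar to lift. 45 degrees is 0.785
- mallet: mallet with a black rubber head 46x90x46 mm and an orange handle 170 mm long; origin under the head, handle along its -x; a bystander, not to be disturbed
- spanner: steel open-ended spanner lying flat on the table, along its x axis; a bystander, not to be disturbed
- tube_a: upright aluminium tube, 28 mm across, 90 mm high; origin at the centre of its foot; a bystander, not to be disturbed
- tube_b: second upright aluminium tube, the same size; a bystander, not to be disturbed
- jar: white jar with blue lid, 64 mm across, 80 mm high; origin at the centre of its foot; a bystander, not to be disturbed
- cleaner: white bottle with red cap, 56 mm across, 150 mm high; origin at the centre of its foot; a bystander, not to be disturbed
Not all that is in view belongs to the job. Several things have the shape of the connector_green; the one meant has the colours described above. Leave any orange look-alike of the connector_white alone.

How it is judged (in metres and radians):
On the way, in this order (a step that is already met when the one before it is completed fails the run):
1. both connectors lie in the yellow bin and the collar in the red bin, let go, with the lid still shut (x of connector_white_mid in the frame of yellow_bin between -0.071 and 0.071 m and y of connector_white_mid in the frame of yellow_bin between -0.071 and 0.071 m and z of each of connector_white_mid, connector_green_mid in the frame of yellow_bin below 0.045 m and x of connector_green_mid in the frame of yellow_bin between -0.071 and 0.071 m and y of connector_green_mid in the frame of yellow_bin between -0.071 and 0.071 m and x of collar_mid in the frame of red_bin between -0.071 and 0.071 m and y of collar_mid in the frame of red_bin between -0.071 and 0.071 m and z of collar_mid in the frame of red_bin below 0.045 m and contact force between each of connector_white, connector_green, collar and the fingers below 0.2 N and linear speed of each of connector_white, connector_green, collar below 0.05 m/s and value of joint lid below 0.1 rad), for 0.2 s.
2. the lid is held by the fingers at 45 degrees (value of joint lid between 0.68 and 0.89 rad and contact force between lid and the fingers above 0.6 N and velocity of joint lid between -0.1 and 0.1 rad/s), for 0.3 s.
At the end, for the whole second after the job is handed in: The connectors' centres lie inside the yellow bin and the collar's inside the red bin (below the rim), at rest and not touched; the lid stands still between 39 and 51 degrees (0.68 to 0.89 rad) and the fingers press on it with more than 0.6 N, since nothing else holds it up (all of step 2 and x of connector_white_mid in the frame of yellow_bin between -0.071 and 0.071 m and y of connector_white_mid in the frame of yellow_bin between -0.071 and 0.071 m and z of each of connector_white_mid, connector_green_mid in the frame of yellow_bin below 0.045 m and x of connector_green_mid in the frame of yellow_bin between -0.071 and 0.071 m and y of connector_green_mid in the frame of yellow_bin between -0.071 and 0.071 m and x of collar_mid in the frame of red_bin between -0.071 and 0.071 m and y of collar_mid in the frame of red_bin between -0.071 and 0.071 m and z of collar_mid in the frame of red_bin below 0.045 m and contact force between each of connector_white, connector_green, collar and the fingers below 0.2 N and linear speed of each of connector_white, connector_green, collar below 0.05 m/s); the arm keeps its last pose, push and grip.
It fails at once if the lid is raised (over 0.15 rad) while a part is not yet in its bin (value of joint lid above 0.15 rad and not ((x of connector_white_mid in the frame of yellow_bin between -0.071 and 0.071 m and y of connector_white_mid in the frame of yellow_bin between -0.071 and 0.071 m and z of connector_white_mid in the frame of yellow_bin below 0.045 m) and (x of connector_green_mid in the frame of yellow_bin between -0.071 and 0.071 m and y of connector_green_mid in the frame of yellow_bin between -0.071 and 0.071 m and z of connector_green_mid in the frame of yellow_bin below 0.045 m) and (x of collar_mid in the frame of red_bin between -0.071 and 0.071 m and y of collar_mid in the frame of red_bin between -0.071 and 0.071 m and z of collar_mid in the frame of red_bin below 0.045 m))).
It fails at once if a bystander is moved more than 30 mm (distance of any of mallet, spanner, tube_a, tube_b, jar, cleaner from where it was at the start of the episode above 0.03 m).
It also fails if it takes over 72 s, if anything falls off the work surface, if the arm or the gripper's body presses on something with over 40 N, if the wrist force passes 120 N, or if a joint passes its speed limit or range.

## Robot

A 6-joint arm with a two-finger parallel gripper is mounted at the origin on the work surface. World frame = base frame: x ahead of the robot, y to its left, z up, the work surface at z = 0. Lengths are in mm, angles in rad, forces in N, time in s.
With the tool pointing down it reaches from about 325 to 1000 mm from the base axis. Payload 5.1 kg.
Tool frame: the origin (TCP) lies midway between the tips of the shut fingers; the grasp point (between the pads) lies 19 mm behind it; z points along the fingers, y is the direction in which the jaws open and shut (so a half turn about z gives the same grasp; the last joint's range is limited). The gripper opens to 85 mm and grips with 20 to 120 N. Pads are 22 mm wide; open, the fingers measure 114 mm over their backs; the gripper's body (76 mm by 85 mm) begins 54 mm behind the grasp point. The pads swing forward as they close: fully open they stand 13 mm farther back than shut.
Start: joints at [1.05, 0.124, 1.65, -0, 1.367, -0.083], TCP at [275.584, 588.675, 231.322] pointing down, gripper open.
Joint ranges: [-2.61, 2.61], [-1.02, 2.33], [0.03, 2.71], [-1.35, 4.49], [0.32, 2.68], [-2.91, 2.91]. Speed limits (rad/s): [2.57, 2.57, 3.14, 3.14, 3.14, 3.14].

## Interface

Orientations are given as a unit quaternion [w, x, y, z].
In Python, from workcell import ctrl gives the robot as it stands. The module is installed in compiled form; this text tells all that it offers.
- The arm moves only by the tool move_arm, never from a script. Its argument "steps" is a list of rows, each an object of numbers: "rx", "ry", "rz": the turn, a rotation vector about the tool's x, y, z in degrees; "dx", "dy", "dz": the shift along the tool's x, y, z in mm; "claw": the finger opening in mm, from 0 to 85.4. In form: [{"rx": .., "ry": .., "rz": .., "dx": .., "dy": .., "dz": .., "claw": ..}, ...]. A call has 1 to 20 rows; each row shifts and turns the pose as measured when the row begins, along the tool's axes as they then stand; what a row does not reach is not made up. A row lasts 1/10 s, in which the tool goes at most 50 mm and 8.59 degrees, less where a joint would pass 70% of its speed; a pose out of reach is approached as far as the arm can. A call is refused whole if a number of a shift passes 50 or a number of a turn 8.59, either way. A call with a gripper value outside its range is refused whole. The fingers move at their own pace and stop on an object; "force" is the grip in N (left out, the last holds). Time passes only in rows, so rows that do not move let the fingers close. It gives the time, the measured TCP pose, the force and the opening at its end, in the units of the state.
- ctrl.sense(): the state, without advancing time (a new reading comes with each control period).
- ctrl.camera(name): name is "side" or "top"; returns a dict with "image" (480x640x3 uint8, red, green, blue), "camera_matrix" (3x3 intrinsics, pixels), "view" (4x4, takes a point from world to camera coordinates). Camera axes: x right, y down, z forward; pixel columns grow to the right and rows downward; lengths in mm; the calibration is good to about 2 mm. A picture is of the moment at which its call begins. There is no depth.
- ctrl.finish_job(): hands the job in, once; it reports no verdict.
The state is a dict: "time_s": time; "q": joint angles; "joint_vel": joint speeds; "joint_efforts": joint torques, N m; "tool_pos": TCP position; "ee_rot": TCP orientation; "wrist_force": force on the tool from outside, world axes, zero at the start; "wrist_torque": the same for the moment, N m; "grip_width": opening from 0.0 (shut) to 1.0 (fully open).
Only numpy, scipy, OpenCV 4.12 (cv2) and the standard library are available. Lean on these libraries where they do the work, as an engineer would, in place of code of your own. Each camera call takes 0.05 s, during which the arm holds its last target.

## Working session

There is one attempt and no reset: what is moved stays moved. The work goes in short steps, Python scripts to look and compute and a tool call to move; the robot and the scene stay as the last step left them, time stands still between calls to the robot, and variables do not carry over. Pictures are saved under pics/ and viewed, and the job is handed in when it is done.

Besides the shell and the picture viewer there is one more tool, called by a JSON object that holds its "name" and its "arguments". move_arm: Moves the arm, as the interface text tells. Its arguments: {"type":"object","properties":{"steps":{"type":"array"},"force":{"type":"number"}},"required":["steps"]}

```bash
mkdir -p pics; python3 - <<'E'
from workcell import ctrl
import cv2, numpy as np
s=ctrl.sense(); print(s)
for n in ("top","side"):
    c=ctrl.camera(n); cv2.imwrite(f"pics/{n}0.png",c["image"][:,:,::-1]); print(n,c["camera_matrix"],np.round(c["view"],4))
    np.savez(f"{n}0.npz",**c)
E
```

```text
{'time_s': 0.0, 'q': array([ 1.05038462e+00,  1.24538478e-01,  1.65168673e+00,  6.22395969e-06,
        1.36749187e+00, -8.26012757e-02]), 'joint_vel': array([-0.00036226, -0.00017496,  0.00062775,  0.00126216, -0.00138017,
        0.00228876]), 'joint_efforts': array([ 3.23387336e-03, -4.23588896e+01, -3.65464354e+01,  8.75293404e-05,
        6.55596363e-03,  6.52738450e-06]), 'tool_pos': array([275.2915489 , 588.14690908, 230.02389209]), 'ee_rot': array([-3.18343104e-04,  2.17161589e-01,  9.76135091e-01, -1.01339046e-03]), 'wrist_force': array([ 0.18649586,  0.18216961, -0.31542093]), 'wrist_torque': array([0.06184612, 0.02518707, 0.00625305]), 'grip_width': 0.9967112350817499}
top [[511.90304437   0.         323.50333109]
 [  0.         511.90304437 237.6651865 ]
 [  0.           0.           1.        ]] [[ 1.2900000e-02 -9.9970000e-01  1.9600000e-02  2.7095800e+01]
 [-9.9660000e-01 -1.4500000e-02 -8.0800000e-02  5.5997380e+02]
 [ 8.1100000e-02 -1.8500000e-02 -9.9650000e-01  1.2847843e+03]
 [ 0.0000000e+00  0.0000000e+00  0.0000000e+00  1.0000000e+00]]
side [[512.5492594    0.         320.97400499]
 [  0.         512.5492594  242.92547469]
 [  0.           0.           1.        ]] [[ 8.059000e-01 -5.920000e-01 -6.900000e-03 -4.329651e+02]
 [-3.842000e-01 -5.142000e-01 -7.668000e-01  3.435345e+02]
 [ 4.504000e-01  6.206000e-01 -6.419000e-01  9.597358e+02]
 [ 0.000000e+00  0.000000e+00  0.000000e+00  1.000000e+00]]
```

View pics/top0.png

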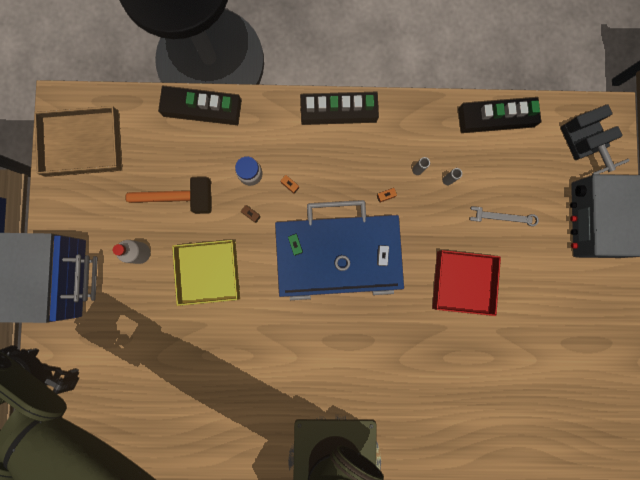

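View pics/side0.png

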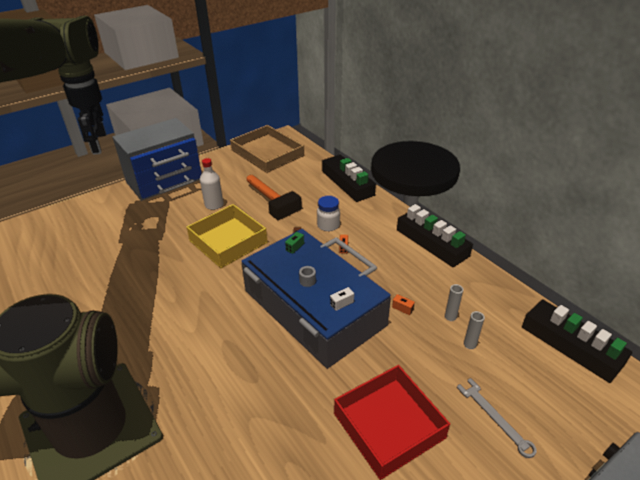

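The top view shows the blue lid at about (340,255), with green connector at (295,244), white at (384,256) and collar at (343,263). The handle bar is at about (336,203), the yellow bin at (206,272) and the red bin at (467,282). Next I measure these more closely.

```bash
cat > h.py <<'E'
import numpy as np, cv2
def load(n):
    d=np.load(n); return d["image"],d["camera_matrix"],d["view"]
def px2w(uv,z,K,V):
    R,t=V[:3,:3],V[:3,3]; C=-R.T@t
    d=R.T@np.linalg.inv(K)@np.array([uv[0],uv[1],1.]); return C+d*(z-C[2])/d[2]
def w2px(p,K,V):
    c=V[:3,:3]@np.array(p,float)+V[:3,3]; q=K@c; return q[:2]/q[2]
E
python3 - <<'E'
from h import *
im,K,V=load("top0.npz")
crop=im[190:310,265:415]; cv2.imwrite("pics/lid.png",cv2.resize(crop,None,fx=5,fy=5,interpolation=cv2.INTER_CUBIC)[:,:,::-1])
hsv=cv2.cvtColor(im,cv2.COLOR_RGB2HSV)
def seg(name,lo,hi,box,z):
    x0,y0,x1,y1=box
    m=np.zeros(im.shape[:2],np.uint8); m[y0:y1,x0:x1]=cv2.inRange(hsv,lo,hi)[y0:y1,x0:x1]
    n,l,st,ce=cv2.connectedComponentsWithStats(m); k=1+np.argmax(st[1:,4])
    cs=max(cv2.findContours((l==k).astype(np.uint8),0,2)[0],key=cv2.contourArea)
    r=cv2.minAreaRect(cs); w=np.array([px2w(p,z,K,V) for p in cv2.boxPoints(r)])
    print(name,st[k],np.round(r[0],1),"ctr",np.round(w.mean(0),1));print(np.round(w[:,:2],1))
    for i in (0,1):
        e=w[i+1]-w[i]; print("  edge",np.round(np.linalg.norm(e),1),"ang",np.round(np.degrees(np.arctan2(e[1],e[0])),1))
seg("green",(40,80,30),(85,255,255),(280,225,310,265),128.5)
seg("white",(0,0,150),(180,70,255),(370,235,400,275),128.5)
seg("collar",(0,0,90),(180,90,255),(330,250,358,275),130.5)
seg("yellow",(20,100,60),(35,255,255),(165,230,250,315),50)
seg("red",(0,120,60),(8,255,255),(425,240,510,325),50)
seg("lid",(100,100,40),(125,255,255),(265,205,415,305),100.5)
E
```

```text
green [288 234  15  21 170] [294.9 244.2] ctr [534.6 103.5 128.5]
[[553.1 121.4]
 [560.2 101.1]
 [516.1  85.7]
 [509.  105.9]]
  edge 21.5 ang -70.6
  edge 46.8 ang -160.7
white [379 246  10  19 134] [383.2 255. ] ctr [ 512.2 -103.7  128.5]
[[ 491.1  -92.2]
 [ 534.5  -95.3]
 [ 533.3 -115.3]
 [ 489.8 -112.1]]
  edge 43.6 ang -4.2
  edge 20.0 ang -93.6
collar [335 256  15  15 100] [342. 263.] ctr [492.1  -7.2 130.5]
[[508.2   9.4]
 [508.6 -23.4]
 [476.  -23.7]
 [475.5   9. ]]
  edge 32.7 ang -89.2
  edge 32.7 ang -179.5
yellow [ 172  239   68   67 3913] [205.5 272.2] ctr [467.7 326.2  50. ]
[[535.  414.7]
 [551.8 256.3]
 [400.1 238.5]
 [383.9 395.5]]
  edge 159.3 ang -83.9
  edge 152.8 ang -173.3
red [ 436  250   65   66 3375] [468.2 282.5] ctr [ 450.6 -327.3   50. ]
[[ 381.  -244. ]
 [ 532.  -258.6]
 [ 520.3 -411.5]
 [ 369.2 -395.4]]
  edge 151.7 ang -5.5
  edge 153.4 ang -94.4
lid [ 276  216  128   80 8091] [339.1 255.4] ctr [511.7  -2.  100.5]
[[ 588.4  153.3]
 [ 611.4 -144.7]
 [ 434.4 -155.7]
 [ 412.7  138.9]]
  edge 298.9 ang -85.6
  edge 177.4 ang -176.4
```

View pics/lid.png

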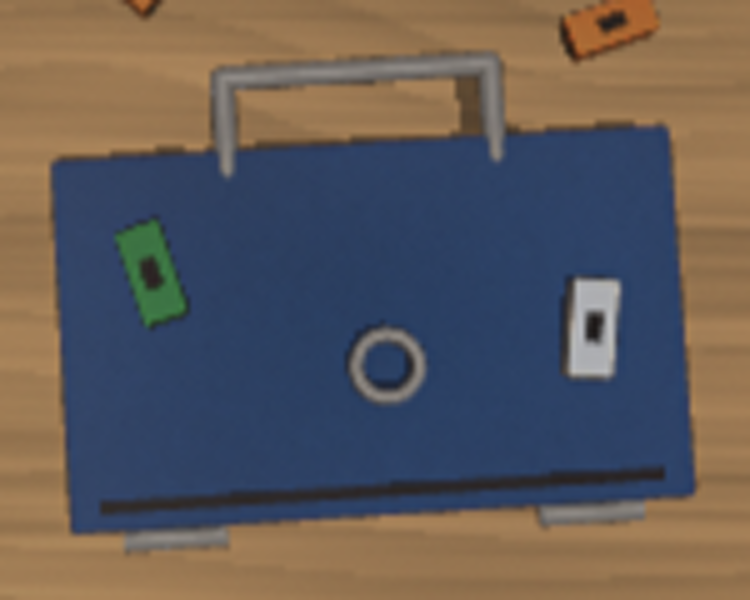

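```bash
cat >> h.py <<'E'
from scipy.spatial.transform import Rotation as Ro
def rot(s): q=s["ee_rot"]; return Ro.from_quat([q[1],q[2],q[3],q[0]])
def rel(target,jaw=None,tilt=0,s=None):
    """delta in tool frame to world target (TCP); jaw = world angle deg of tool y (mod 180); tilt deg about world y-ish"""
    from workcell import ctrl
    s=s or ctrl.sense(); R=rot(s)
    d=R.inv().apply(np.array(target)-s["tool_pos"])
    yv=R.as_matrix()[:,1]; th=np.degrees(np.arctan2(yv[1],yv[0])); zz=R.as_matrix()[:,2]
    print("t",round(s["time_s"],2),"pos",np.round(s["tool_pos"],1),"jaw",round(th,1),"z",np.round(zz,3),"grip",round(s["grip_width"]*85.4,1),"F",np.round(s["wrist_force"],1),"q",np.round(s["q"],2))
    print("  shift now",np.round(d,1),"dist",round(np.linalg.norm(d)))
    if jaw is not None:
        rz=-((jaw-th+90)%180-90); c,sn=np.cos(np.radians(rz)),np.sin(np.radians(rz))
        print("  rz",round(rz,1),"then shift",np.round([c*d[0]+sn*d[1],-sn*d[0]+c*d[1],d[2]],1))
E
python3 - <<'E'
from h import *
im,K,V=load("top0.npz"); im2,K2,V2=load("side0.npz")
for uv in [(218,76),(498,60),(358,69)]:
    p=((uv[0]+.5)/5-.5+265,(uv[1]+.5)/5-.5+190); print("bar",np.round(px2w(p,99,K,V),1))
bx=[(r,c) for r,c in []]
pts={"green":(534.6,103.5,128.5),"white":(512.2,-103.7,128.5),"collar":(492.1,-7.2,130.5),"bar":(636.4,6.7,99),"ybin":(467.7,326.2,4),"rbin":(450.6,-327.3,4)}
v=im2.copy()
for n,p in pts.items():
    q=w2px(p,K2,V2); print(n,np.round(q,1)); cv2.drawMarker(v,tuple(int(round(a)) for a in q),(255,0,255),0,5,1)
c=v[200:480,180:460]; cv2.imwrite("pics/sidechk.png",cv2.resize(c,(600,600),interpolation=cv2.INTER_CUBIC)[:,:,::-1])
for n,uv in {"jar":(248,170),"cleaner":(126,250)}.items(): print(n,np.round(px2w(uv,80,K,V)))
rel((534.6,103.5,200),109.3)
E
```

```text
bar [632.4  74.2  99. ]
bar [642.3 -61.2  99. ]
bar [636.9   6.6  99. ]
green [293.1 237. ]
white [340.8 292.8]
collar [305.5 270.2]
bar [353.5 251.4]
ybin [227.8 240.3]
rbin [387.3 422.7]
jar [719. 224.  80.]
cleaner [518. 513.  80.]
t 0.1 pos [275.3 588.2 230.2] jaw 64.9 z [-0.001 -0.002 -1.   ] grip 85.4 F [ 0.1 -0.3  0.8] q [ 1.05  0.12  1.65  0.    1.37 -0.08]
  shift now [-440.3 -329.    30.7] dist 551
  rz -44.4 then shift [ -84.5 -543.1   30.7]
```

View pics/sidechk.png

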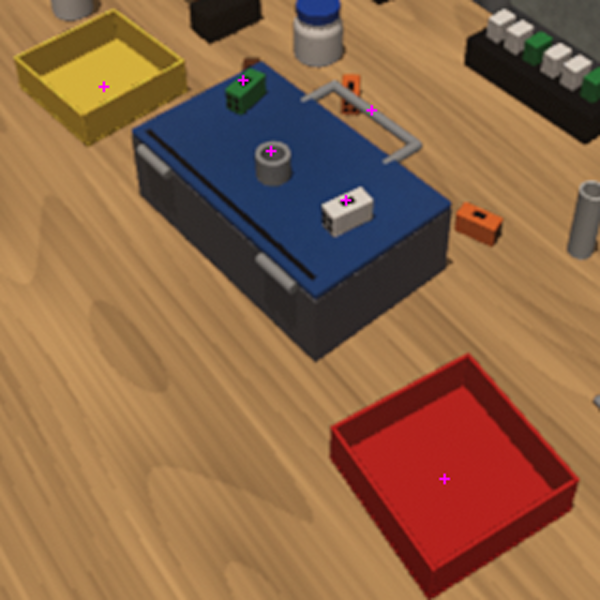

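Side-view projections of all measured points land on their objects. Green first.

{"name": "move_arm", "arguments": {"steps": [{"rz": -7.4}, {"rz": -7.4}, {"rz": -7.4}, {"rz": -7.4}, {"rz": -7.4}, {"rz": -7.4}, {"dx": -6, "dy": -40, "dz": 2}, {"dx": -6, "dy": -40, "dz": 2}, {"dx": -6, "dy": -40, "dz": 2}, {"dx": -6, "dy": -40, "dz": 2}, {"dx": -6, "dy": -40, "dz": 2}, {"dx": -6, "dy": -40, "dz": 2}, {"dx": -6, "dy": -40, "dz": 2}, {"dx": -6, "dy": -40, "dz": 2}, {"dx": -6, "dy": -40, "dz": 2}, {"dx": -6, "dy": -40, "dz": 2}, {"dx": -6, "dy": -40, "dz": 2}, {"dx": -6, "dy": -40, "dz": 2}, {}], "force": 30}}

```text
validation failed for argument at $.st...
```

```bash
python3 - <<'E'
from h import *
rel((534.6,103.5,200),109.3)
E
```

```text
t 0.1 pos [275.3 588.2 230.2] jaw 64.9 z [-0.001 -0.002 -1.   ] grip 85.4 F [ 0.1 -0.3  0.8] q [ 1.05  0.12  1.65  0.    1.37 -0.08]
  shift now [-440.3 -329.    30.7] dist 551
  rz -44.4 then shift [ -84.5 -543.1   30.7]
```

{"name": "move_arm", "arguments": {"steps": [{"rx": 0, "ry": 0, "rz": -7.4, "dx": 0, "dy": 0, "dz": 0, "claw": 85}, {"rx": 0, "ry": 0, "rz": -7.4, "dx": 0, "dy": 0, "dz": 0, "claw": 85}, {"rx": 0, "ry": 0, "rz": -7.4, "dx": 0, "dy": 0, "dz": 0, "claw": 85}, {"rx": 0, "ry": 0, "rz": -7.4, "dx": 0, "dy": 0, "dz": 0, "claw": 85}, {"rx": 0, "ry": 0, "rz": -7.4, "dx": 0, "dy": 0, "dz": 0, "claw": 85}, {"rx": 0, "ry": 0, "rz": -7.4, "dx": 0, "dy": 0, "dz": 0, "claw": 85}], "force": 30}}

```text
time_s: 0.7
tool_pos: [274.2, 586.2, 225.4]
ee_rot: [-0.003, -0.183, 0.983, -0.004]
wrist_force: [1.1, -0.6, -0.4]
grip_width: 0.995
```

```bash
python3 - <<'E'
from h import *
rel((534.6,103.5,200),109.3)
E
```

```text
t 0.7 pos [274.2 586.2 225.4] jaw 111.1 z [-0.005 -0.008 -1.   ] grip 84.9 F [ 1.1 -0.6 -0.4] q [ 1.05  0.13  1.66  0.    1.37 -0.89]
  shift now [ -69.6 -543.9   28.2] dist 549
  rz 1.8 then shift [ -86.4 -541.5   28.2]
```

{"name": "move_arm", "arguments": {"steps": [{"rx": 0, "ry": 0, "rz": 1.8, "dx": -3, "dy": -20, "dz": 0, "claw": 85}, {"rx": 0, "ry": 0, "rz": 0, "dx": -7, "dy": -45, "dz": 1, "claw": 85}, {"rx": 0, "ry": 0, "rz": 0, "dx": -7, "dy": -45, "dz": 1, "claw": 85}, {"rx": 0, "ry": 0, "rz": 0, "dx": -7, "dy": -45, "dz": 1, "claw": 85}, {"rx": 0, "ry": 0, "rz": 0, "dx": -7, "dy": -45, "dz": 1, "claw": 85}, {"rx": 0, "ry": 0, "rz": 0, "dx": -7, "dy": -45, "dz": 1, "claw": 85}, {"rx": 0, "ry": 0, "rz": 0, "dx": -7, "dy": -45, "dz": 1, "claw": 85}, {"rx": 0, "ry": 0, "rz": 0, "dx": -7, "dy": -45, "dz": 1, "claw": 85}, {"rx": 0, "ry": 0, "rz": 0, "dx": -7, "dy": -45, "dz": 1, "claw": 85}, {"rx": 0, "ry": 0, "rz": 0, "dx": -7, "dy": -45, "dz": 1, "claw": 85}, {"rx": 0, "ry": 0, "rz": 0, "dx": -7, "dy": -45, "dz": 1, "claw": 85}, {"rx": 0, "ry": 0, "rz": 0, "dx": -7, "dy": -45, "dz": 1, "claw": 85}, {"rx": 0, "ry": 0, "rz": 0, "dx": -3, "dy": -20, "dz": 0, "claw": 85}]}}

```text
time_s: 2.0
tool_pos: [526.0, 75.8, 212.8]
ee_rot: [-0.005, -0.149, 0.989, -0.008]
wrist_force: [0.5, 0.6, -0.4]
grip_width: 0.996
```

```bash
python3 - <<'E'
from h import *
rel((534.6,103.5,107),109.3)
E
```

```text
t 2.0 pos [526.   75.8 212.8] jaw 107.1 z [-0.008 -0.017 -1.   ] grip 85.1 F [ 0.5  0.6 -0.4] q [ 0.05 -0.12  1.93 -0.02  1.34 -1.81]
  shift now [-17.7  25.4 105.3] dist 110
  rz -2.2 then shift [-18.6  24.7 105.3]
```

```bash
cat >> h.py <<'E'
def go(target,jaw,tilt=0,s=None):
    """tilt deg: tool z leans from straight down toward +x (chest-forward) about horizontal axis = perpendicular to jaw dir. full rotvec"""
    from workcell import ctrl
    s=s or ctrl.sense(); R=rot(s); M=R.as_matrix()
    th=np.degrees(np.arctan2(M[1,1],M[0,1])); j=th+((jaw-th+90)%180-90); a=np.radians(j)
    y=np.array([np.cos(a),np.sin(a),0]); z=np.array([0,0,-1.])
    if tilt:
        f=y if y[0]>0 else -y   # forward
        t=np.radians(tilt); z2=np.cos(t)*z+np.sin(t)*f; y=np.cos(t)*y+np.sign(y[0])*np.sin(t)*np.array([0,0,1.]); z=z2
    T=np.column_stack([np.cross(y,z),y,z])
    rv=np.degrees((R.inv()*Ro.from_matrix(T)).as_rotvec())
    dw=np.array(target)-s["tool_pos"]
    print("t",round(s["time_s"],2),"pos",np.round(s["tool_pos"],1),"jaw",round(th,1),"grip",round(s["grip_width"]*85.4,1),"F",np.round(s["wrist_force"],1),"q",np.round(s["q"],2))
    print("  rotvec",np.round(rv,1),"shift now",np.round(M.T@dw,1),"shift after turn",np.round(T.T@dw,1))
E
python3 - <<'E'
from h import *
go((534.6,103.5,107),109.3)
E
```

```text
t 2.0 pos [526.   75.8 212.8] jaw 107.1 grip 85.1 F [ 0.5  0.6 -0.4] q [ 0.05 -0.12  1.93 -0.02  1.34 -1.81]
  rotvec [-0.8 -0.7 -2.2] shift now [-17.7  25.4 105.3] shift after turn [-17.3  23.3 105.8]
```

{"name": "move_arm", "arguments": {"steps": [{"rx": -0.8, "ry": -0.7, "rz": -2.2, "dx": -9, "dy": 12, "dz": 10, "claw": 85}, {"rx": 0, "ry": 0, "rz": 0, "dx": -8, "dy": 11, "dz": 20, "claw": 85}, {"rx": 0, "ry": 0, "rz": 0, "dx": 0, "dy": 0, "dz": 25, "claw": 85}, {"rx": 0, "ry": 0, "rz": 0, "dx": 0, "dy": 0, "dz": 15, "claw": 85}, {"rx": 0, "ry": 0, "rz": 0, "dx": 0, "dy": 0, "dz": 0, "claw": 85}]}}

```text
time_s: 2.5
tool_pos: [534.2, 98.8, 138.6]
ee_rot: [-0.0, -0.16, 0.987, 0.001]
wrist_force: [-0.4, 0.7, -0.2]
grip_width: 0.997
```

```bash
python3 - <<'E'
from h import *
go((534.6,103.5,107),109.3)
E
```

```text
t 2.5 pos [534.2  98.8 138.6] jaw 108.4 grip 85.1 F [-0.4  0.7 -0.2] q [ 0.08 -0.03  1.98  0.    1.2  -1.81]
  rotvec [ 0.1 -0.  -0.9] shift now [-1.9  4.2 31.6] shift after turn [-1.9  4.3 31.6]
```

{"name": "move_arm", "arguments": {"steps": [{"rx": 0, "ry": 0, "rz": -0.9, "dx": -2, "dy": 4, "dz": 14, "claw": 85}, {"rx": 0, "ry": 0, "rz": 0, "dx": 0, "dy": 0, "dz": 12, "claw": 85}, {"rx": 0, "ry": 0, "rz": 0, "dx": 0, "dy": 0, "dz": 3, "claw": 85}, {"rx": 0, "ry": 0, "rz": 0, "dx": 0, "dy": 0, "dz": 0, "claw": 85}]}}

```text
time_s: 2.9
tool_pos: [535.0, 104.4, 108.6]
ee_rot: [0.001, -0.168, 0.986, 0.001]
wrist_force: [0.1, -0.4, 0.5]
grip_width: 0.996
```

```bash
python3 - <<'E'
from h import *
go((534.6,103.5,107),109.3)
from workcell import ctrl
for n in ("top","side"):
    c=ctrl.camera(n)["image"]; c=c[200:320,240:400] if n=="top" else c[180:340,200:400]
    cv2.imwrite(f"pics/g1{n}.png",cv2.resize(c,None,fx=3.5,fy=3.5,interpolation=cv2.INTER_CUBIC)[:,:,::-1])
E
```

```text
t 2.9 pos [535.  104.4 108.6] jaw 109.4 grip 85.1 F [ 0.1 -0.4  0.5] q [ 0.09  0.    1.99  0.    1.14 -1.82]
  rotvec [0.1 0.1 0.1] shift now [ 0.7 -0.8  1.6] shift after turn [ 0.7 -0.7  1.6]
```

View pics/g1side.png

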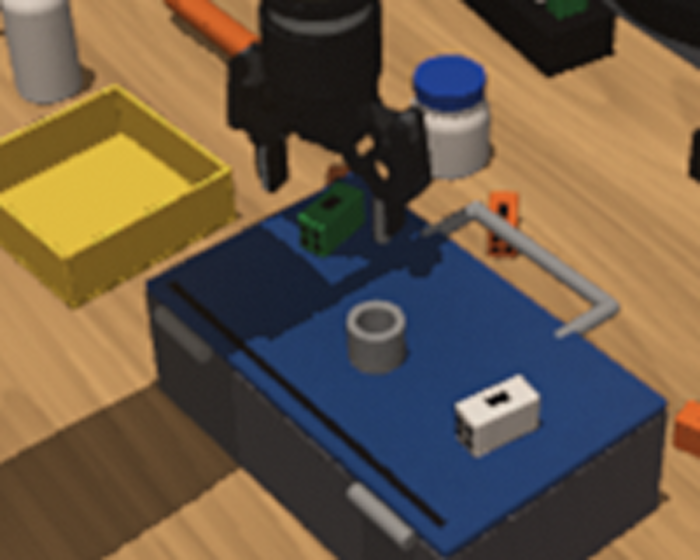

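The side view shows the fingers straddling the green connector (zoomed at about (330,218)), which sits clear between them. Closing now.

{"name": "move_arm", "arguments": {"steps": [{"rx": 0, "ry": 0, "rz": 0, "dx": 0.7, "dy": -0.7, "dz": 0, "claw": 10}, {"rx": 0, "ry": 0, "rz": 0, "dx": 0, "dy": 0, "dz": -0.5, "claw": 10}, {"rx": 0, "ry": 0, "rz": 0, "dx": 0, "dy": 0, "dz": -0.5, "claw": 10}, {"rx": 0, "ry": 0, "rz": 0, "dx": 0, "dy": 0, "dz": -0.5, "claw": 10}, {"rx": 0, "ry": 0, "rz": 0, "dx": 0, "dy": 0, "dz": -0.5, "claw": 10}, {"rx": 0, "ry": 0, "rz": 0, "dx": 0, "dy": 0, "dz": -0.5, "claw": 10}, {"rx": 0, "ry": 0, "rz": 0, "dx": 0, "dy": 0, "dz": -0.5, "claw": 10}]}}

```text
time_s: 3.7
tool_pos: [536.6, 103.3, 115.2]
ee_rot: [0.003, -0.168, 0.986, 0.0]
wrist_force: [0.6, -0.4, -0.9]
grip_width: 0.243
```

```bash
python3 - <<'E'
from h import *
go((534.6,103.5,107),109.3)
E
```

```text
t 3.7 pos [536.6 103.3 115.2] jaw 109.3 grip 20.7 F [ 0.6 -0.4 -0.9] q [ 0.09 -0.01  1.99  0.    1.15 -1.82]
  rotvec [-0.   0.4  0. ] shift now [1.9 0.8 8.2] shift after turn [1.9 0.8 8.2]
```

{"name": "move_arm", "arguments": {"steps": [{"rx": 0, "ry": 0, "rz": 0, "dx": 0, "dy": 0, "dz": -10, "claw": 10}, {"rx": 0, "ry": 0, "rz": 0, "dx": 0, "dy": 0, "dz": -20, "claw": 10}, {"rx": 0, "ry": 0, "rz": 0, "dx": 0, "dy": 0, "dz": -20, "claw": 10}, {"rx": 0, "ry": 0, "rz": 0, "dx": 0, "dy": 0, "dz": -15, "claw": 10}]}}

```text
time_s: 4.1
tool_pos: [534.1, 103.0, 180.5]
ee_rot: [0.0, -0.168, 0.986, 0.001]
wrist_force: [0.6, -0.3, -0.3]
grip_width: 0.248
```

```bash
python3 - <<'E'
from h import *
go((500,332,160),97)
from workcell import ctrl
for n in ("side",):
    c=ctrl.camera(n)["image"]; c=c[200:320,240:400] if n=="top" else c[140:300,180:380]
    cv2.imwrite(f"pics/g2{n}.png",cv2.resize(c,None,fx=3.5,fy=3.5,interpolation=cv2.INTER_CUBIC)[:,:,::-1])
E
```

```text
t 4.1 pos [534.1 103.  180.5] jaw 109.3 grip 21.1 F [ 0.6 -0.3 -0.3] q [ 0.09 -0.07  1.94  0.    1.28 -1.82]
  rotvec [ 0.1  0.  12.3] shift now [-43.6 227.3  20.9] shift after turn [  5.9 231.4  20.5]
```

View pics/g2side.png

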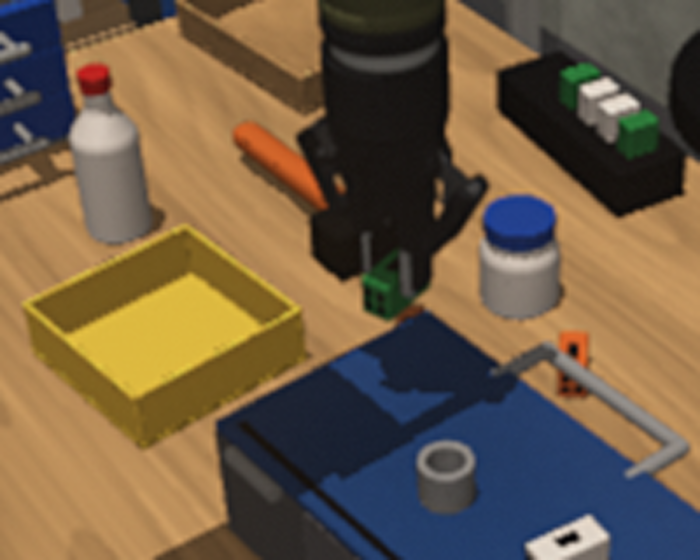

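The green connector is held and lifted (zoomed at about (385,290)). Now to the yellow bin.

{"name": "move_arm", "arguments": {"steps": [{"rx": 0, "ry": 0, "rz": 6.1, "dx": 0, "dy": 0, "dz": 0, "claw": 10}, {"rx": 0, "ry": 0, "rz": 6.1, "dx": 0, "dy": 0, "dz": 0, "claw": 10}, {"rx": 0, "ry": 0, "rz": 0, "dx": 1, "dy": 25, "dz": 0, "claw": 10}, {"rx": 0, "ry": 0, "rz": 0, "dx": 1, "dy": 40, "dz": 2, "claw": 10}, {"rx": 0, "ry": 0, "rz": 0, "dx": 1, "dy": 45, "dz": 2, "claw": 10}, {"rx": 0, "ry": 0, "rz": 0, "dx": 1, "dy": 45, "dz": 2, "claw": 10}, {"rx": 0, "ry": 0, "rz": 0, "dx": 1, "dy": 40, "dz": 2, "claw": 10}, {"rx": 0, "ry": 0, "rz": 0, "dx": 1, "dy": 20, "dz": 2, "claw": 10}, {"rx": 0, "ry": 0, "rz": 0, "dx": 0, "dy": 5, "dz": 2, "claw": 10}]}}

```text
time_s: 5.05
tool_pos: [505.8, 327.7, 174.8]
ee_rot: [0.006, -0.055, 0.998, 0.001]
wrist_force: [-0.2, 0.8, 0.0]
grip_width: 0.25
```

```bash
python3 - <<'E'
from h import *
go((500,332,36),97)
E
```

```text
t 5.05 pos [505.8 327.7 174.8] jaw 96.3 grip 21.3 F [-0.2  0.8  0. ] q [ 0.49  0.06  1.82 -0.    1.25 -1.19]
  rotvec [ 0.1  0.7 -0.7] shift now [  7.    4.8 138.7] shift after turn [  5.3   5.  138.8]
```

{"name": "move_arm", "arguments": {"steps": [{"rx": 0, "ry": 0.7, "rz": -0.7, "dx": 3, "dy": 2, "dz": 15, "claw": 10}, {"rx": 0, "ry": 0, "rz": 0, "dx": 2, "dy": 2, "dz": 30, "claw": 10}, {"rx": 0, "ry": 0, "rz": 0, "dx": 0, "dy": 0, "dz": 30, "claw": 10}, {"rx": 0, "ry": 0, "rz": 0, "dx": 0, "dy": 0, "dz": 30, "claw": 10}, {"rx": 0, "ry": 0, "rz": 0, "dx": 0, "dy": 0, "dz": 20, "claw": 10}, {"rx": 0, "ry": 0, "rz": 0, "dx": 0, "dy": 0, "dz": 5, "claw": 10}, {"rx": 0, "ry": 0, "rz": 0, "dx": 0, "dy": 0, "dz": 0, "claw": 10}]}}

```text
time_s: 5.75
tool_pos: [499.8, 323.9, 35.3]
ee_rot: [-0.003, -0.06, 0.998, -0.001]
wrist_force: [0.2, 0.9, -0.3]
grip_width: 0.247
```

```bash
python3 - <<'E'
from h import *
go((500,332,34),97)
E
```

```text
t 5.75 pos [499.8 323.9  35.3] jaw 96.9 grip 21.1 F [ 0.2  0.9 -0.3] q [ 0.49  0.21  1.91 -0.    1.03 -1.21]
  rotvec [-0.1 -0.3 -0.1] shift now [-1.2  8.   1.3] shift after turn [-1.2  8.   1.3]
```

{"name": "move_arm", "arguments": {"steps": [{"rx": 0, "ry": 0, "rz": 0, "dx": 0, "dy": 5, "dz": 8, "claw": 10}, {"rx": 0, "ry": 0, "rz": 0, "dx": 0, "dy": 0, "dz": 0, "claw": 50}, {"rx": 0, "ry": 0, "rz": 0, "dx": 0, "dy": 0, "dz": 0, "claw": 50}, {"rx": 0, "ry": 0, "rz": 0, "dx": 0, "dy": 0, "dz": 0, "claw": 50}, {"rx": 0, "ry": 0, "rz": 0, "dx": 0, "dy": 0, "dz": 0, "claw": 50}, {"rx": 0, "ry": 0, "rz": 0, "dx": 0, "dy": 0, "dz": -20, "claw": 50}, {"rx": 0, "ry": 0, "rz": 0, "dx": 0, "dy": 0, "dz": -40, "claw": 50}, {"rx": 0, "ry": 0, "rz": 0, "dx": 0, "dy": 0, "dz": -40, "claw": 85}, {"rx": 0, "ry": 0, "rz": 0, "dx": 0, "dy": 0, "dz": -40, "claw": 85}, {"rx": 0, "ry": 0, "rz": 0, "dx": 0, "dy": 0, "dz": -30, "claw": 85}]}}

```text
time_s: 6.75
tool_pos: [499.2, 328.6, 202.4]
ee_rot: [-0.004, -0.06, 0.998, -0.002]
wrist_force: [-0.6, 0.8, 0.2]
grip_width: 0.994
```

```bash
python3 - <<'E'
from h import *
go((512.2,-103.7,200),86)
from workcell import ctrl
for n in ("side",):
    c=ctrl.camera(n)["image"]; c=c[140:300,160:360]
    cv2.imwrite(f"pics/g3{n}.png",cv2.resize(c,None,fx=3.5,fy=3.5,interpolation=cv2.INTER_CUBIC)[:,:,::-1])
E
```

```text
t 6.75 pos [499.2 328.6 202.4] jaw 96.9 grip 84.9 F [-0.6  0.8  0.2] q [ 0.49  0.03  1.79 -0.    1.32 -1.2 ]
  rotvec [-0.3 -0.5 10.9] shift now [  39.  -430.7    4.3] shift after turn [ -43.2 -430.3    2.4]
```

View pics/g3side.png

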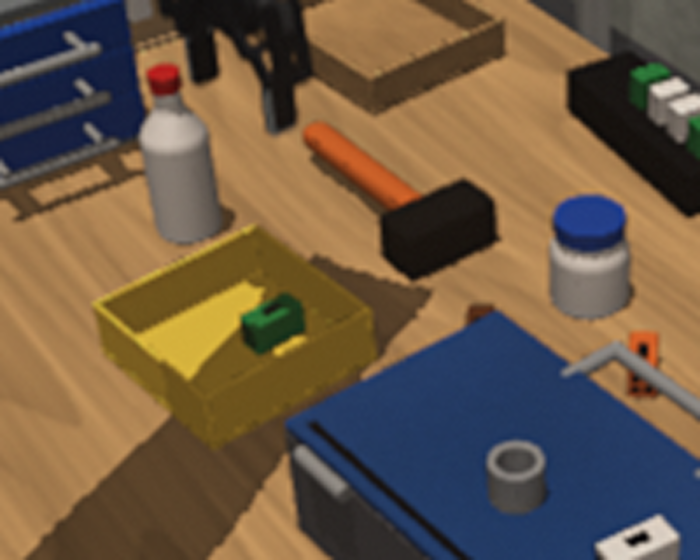

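Green stands in the yellow bin (zoomed at about (275,322)). Next is white.

{"name": "move_arm", "arguments": {"steps": [{"rx": -0.3, "ry": -0.5, "rz": 5.4, "dx": 0, "dy": 0, "dz": 0, "claw": 85}, {"rx": 0, "ry": 0, "rz": 5.5, "dx": 0, "dy": 0, "dz": 0, "claw": 85}, {"rx": 0, "ry": 0, "rz": 0, "dx": -2, "dy": -25, "dz": 0, "claw": 85}, {"rx": 0, "ry": 0, "rz": 0, "dx": -5, "dy": -45, "dz": 0, "claw": 85}, {"rx": 0, "ry": 0, "rz": 0, "dx": -5, "dy": -45, "dz": 0, "claw": 85}, {"rx": 0, "ry": 0, "rz": 0, "dx": -5, "dy": -45, "dz": 0, "claw": 85}, {"rx": 0, "ry": 0, "rz": 0, "dx": -5, "dy": -45, "dz": 0, "claw": 85}, {"rx": 0, "ry": 0, "rz": 0, "dx": -5, "dy": -45, "dz": 0, "claw": 85}, {"rx": 0, "ry": 0, "rz": 0, "dx": -5, "dy": -45, "dz": 0, "claw": 85}, {"rx": 0, "ry": 0, "rz": 0, "dx": -5, "dy": -45, "dz": 0, "claw": 85}, {"rx": 0, "ry": 0, "rz": 0, "dx": -4, "dy": -40, "dz": 0, "claw": 85}, {"rx": 0, "ry": 0, "rz": 0, "dx": -2, "dy": -20, "dz": 0, "claw": 85}, {"rx": 0, "ry": 0, "rz": 0, "dx": 0, "dy": 0, "dz": 0, "claw": 85}]}}

```text
time_s: 8.1
tool_pos: [518.6, -83.8, 215.6]
ee_rot: [0.016, 0.036, 0.999, 0.006]
wrist_force: [0.8, 0.5, 0.3]
grip_width: 0.994
```

```bash
python3 - <<'E'
from h import *
go((512.2,-104,140),86)
from workcell import ctrl
E
```

```text
t 8.1 pos [518.6 -83.8 215.6] jaw 85.9 grip 84.9 F [0.8 0.5 0.3] q [-0.27 -0.16  1.96  0.02  1.32 -1.78]
  rotvec [ 0.8  1.8 -0.1] shift now [  7.3 -21.7  75.1] shift after turn [  5.  -20.6  75.6]
```

{"name": "move_arm", "arguments": {"steps": [{"rx": 0.8, "ry": 1.8, "rz": 0, "dx": 3, "dy": -10, "dz": 10, "claw": 85}, {"rx": 0, "ry": 0, "rz": 0, "dx": 2, "dy": -10, "dz": 22, "claw": 85}, {"rx": 0, "ry": 0, "rz": 0, "dx": 0, "dy": 0, "dz": 25, "claw": 85}, {"rx": 0, "ry": 0, "rz": 0, "dx": 0, "dy": 0, "dz": 12, "claw": 85}, {"rx": 0, "ry": 0, "rz": 0, "dx": 0, "dy": 0, "dz": 0, "claw": 85}]}}

```text
time_s: 8.6
tool_pos: [512.4, -101.8, 143.6]
ee_rot: [-0.002, 0.034, 0.999, -0.001]
wrist_force: [-0.2, 0.6, 0.9]
grip_width: 0.995
```

```bash
python3 - <<'E'
from h import *
go((512.2,-104,107),86)
E
```

```text
t 8.6 pos [ 512.4 -101.8  143.6] jaw 86.2 grip 85.0 F [-0.2  0.6  0.9] q [-0.3  -0.09  2.02 -0.    1.21 -1.8 ]
  rotvec [-0.1 -0.2  0.2] shift now [-0.1 -2.1 36.6] shift after turn [ 0.  -2.2 36.6]
```

{"name": "move_arm", "arguments": {"steps": [{"rx": 0, "ry": 0, "rz": 0, "dx": 0, "dy": -2, "dz": 16, "claw": 85}, {"rx": 0, "ry": 0, "rz": 0, "dx": 0, "dy": 0, "dz": 14, "claw": 85}, {"rx": 0, "ry": 0, "rz": 0, "dx": 0, "dy": 0, "dz": 5, "claw": 85}, {"rx": 0, "ry": 0, "rz": 0, "dx": 0, "dy": 0, "dz": 0, "claw": 85}]}}

```text
time_s: 9.0
tool_pos: [513.2, -102.9, 107.0]
ee_rot: [-0.001, 0.032, 0.999, -0.002]
wrist_force: [-0.4, -0.8, -0.7]
grip_width: 0.993
```

```bash
python3 - <<'E'
from h import *
go((512.2,-104,107),86)
from workcell import ctrl
c=ctrl.camera("side")["image"][200:360,240:440]
cv2.imwrite(f"pics/w1.png",cv2.resize(c,None,fx=3.5,fy=3.5,interpolation=cv2.INTER_CUBIC)[:,:,::-1])
E
```

```text
t 9.0 pos [ 513.2 -102.9  107. ] jaw 86.3 grip 84.8 F [-0.4 -0.8 -0.7] q [-0.3  -0.04  2.04 -0.    1.14 -1.8 ]
  rotvec [-0.2 -0.1  0.3] shift now [ 0.9 -1.2  0. ] shift after turn [ 0.9 -1.2  0. ]
```

View pics/w1.png

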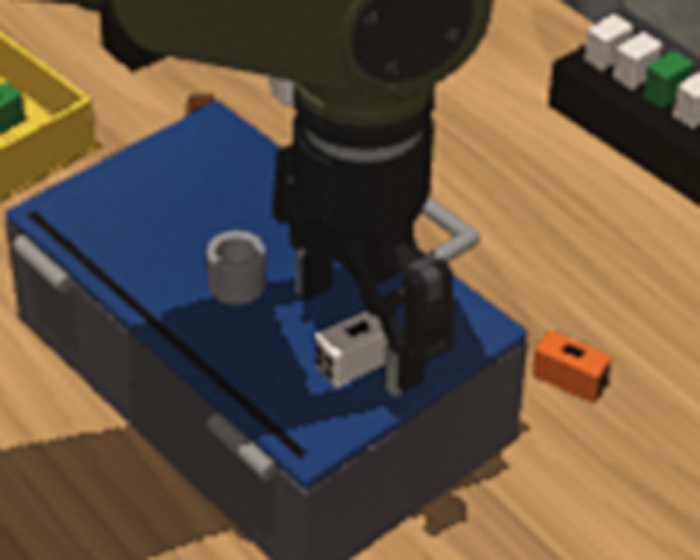

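The white block (zoomed at about (350,350)) lies between the fingers. I close and lift.

{"name": "move_arm", "arguments": {"steps": [{"rx": 0, "ry": 0, "rz": 0, "dx": 0, "dy": 0, "dz": 0, "claw": 10}, {"rx": 0, "ry": 0, "rz": 0, "dx": 0, "dy": 0, "dz": 0, "claw": 10}, {"rx": 0, "ry": 0, "rz": 0, "dx": 0, "dy": 0, "dz": 0, "claw": 10}, {"rx": 0, "ry": 0, "rz": 0, "dx": 0, "dy": 0, "dz": 0, "claw": 10}, {"rx": 0, "ry": 0, "rz": 0, "dx": 0, "dy": 0, "dz": 0, "claw": 10}, {"rx": 0, "ry": 0, "rz": 0, "dx": 0, "dy": 0, "dz": 0, "claw": 10}]}}

```text
time_s: 9.65
tool_pos: [515.2, -103.7, 110.4]
ee_rot: [0.002, 0.032, 0.999, -0.002]
wrist_force: [-0.6, -0.8, -0.0]
grip_width: 0.248
```

```bash
python3 - <<'E'
from h import *
go((512.2,-104,180),86)
E
```

```text
t 9.65 pos [ 515.2 -103.7  110.4] jaw 86.3 grip 21.2 F [-0.6 -0.8 -0. ] q [-0.3  -0.05  2.04 -0.    1.15 -1.8 ]
  rotvec [-0.3  0.2  0.3] shift now [  2.7  -0.9 -69.6] shift after turn [  3.   -0.6 -69.6]
```

{"name": "move_arm", "arguments": {"steps": [{"rx": 0, "ry": 0, "rz": 0, "dx": 0, "dy": 0, "dz": -10, "claw": 10}, {"rx": 0, "ry": 0, "rz": 0, "dx": 0, "dy": 0, "dz": -25, "claw": 10}, {"rx": 0, "ry": 0, "rz": 0, "dx": 0, "dy": 0, "dz": -30, "claw": 10}, {"rx": 0, "ry": 0, "rz": 0, "dx": 0, "dy": 0, "dz": -20, "claw": 10}]}}

```text
time_s: 10.05
tool_pos: [512.2, -102.4, 195.2]
ee_rot: [-0.003, 0.032, 0.999, -0.001]
wrist_force: [-0.0, 0.3, -1.0]
grip_width: 0.251
```

```bash
python3 - <<'E'
from h import *
go((436,326,170),97)
from workcell import ctrl
c=ctrl.camera("side")["image"][160:320,240:440]
cv2.imwrite(f"pics/w2.png",cv2.resize(c,None,fx=3.5,fy=3.5,interpolation=cv2.INTER_CUBIC)[:,:,::-1])
im,K,V=load("top0.npz")
c=ctrl.camera("top")["image"]; cv2.imwrite("pics/w2t.png",cv2.resize(c[220:330,150:430],None,fx=2.8,fy=2.8)[:,:,::-1])
hsv=cv2.cvtColor(c,cv2.COLOR_RGB2HSV)[235:310,170:245]; m=cv2.inRange(hsv,(40,80,30),(85,255,255)); ys,xs=np.nonzero(m); print(len(xs),px2w((xs.mean()+170,ys.mean()+235),30,K,V))
E
```

```text
t 10.05 pos [ 512.2 -102.4  195.2] jaw 86.3 grip 21.4 F [-0.   0.3 -1. ] q [-0.3  -0.13  1.97 -0.    1.31 -1.8 ]
  rotvec [ -0.1  -0.3 -10.7] shift now [103.6 422.7  24.7] shift after turn [ 23.4 434.5  25.2]
147 [498.15635918 328.43719136  30.        ]
```

View pics/w2.png

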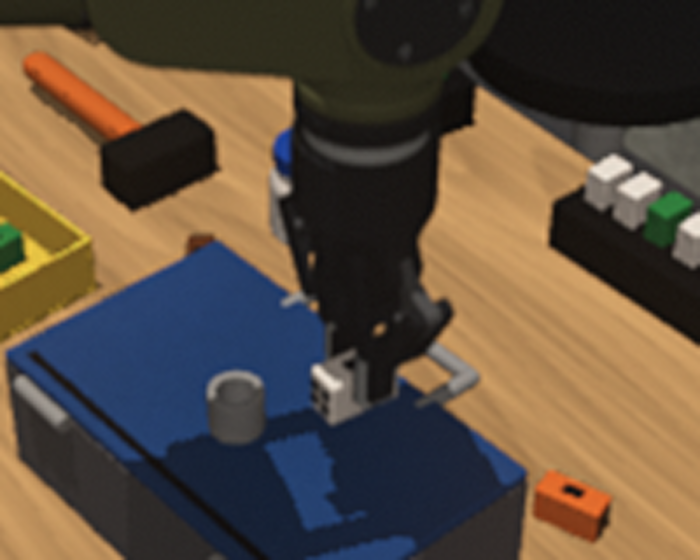

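View pics/w2t.png

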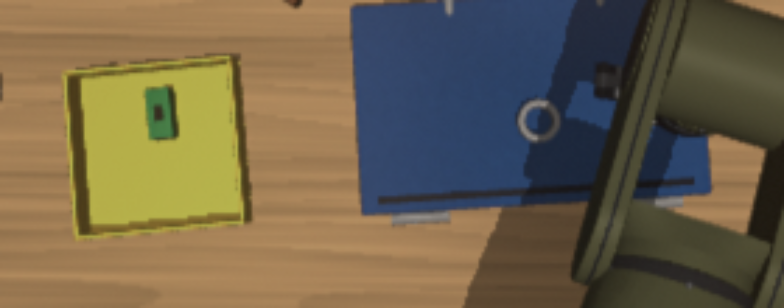

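Green sits in the bin at about (498,328) mm and white is held. I carry white over.

{"name": "move_arm", "arguments": {"steps": [{"rx": 0, "ry": 0, "rz": -5.3, "dx": 0, "dy": 0, "dz": 0, "claw": 10}, {"rx": 0, "ry": 0, "rz": -5.4, "dx": 0, "dy": 0, "dz": 0, "claw": 10}, {"rx": 0, "ry": 0, "rz": 0, "dx": 1, "dy": 25, "dz": 0, "claw": 10}, {"rx": 0, "ry": 0, "rz": 0, "dx": 2, "dy": 45, "dz": 1, "claw": 10}, {"rx": 0, "ry": 0, "rz": 0, "dx": 3, "dy": 45, "dz": 1, "claw": 10}, {"rx": 0, "ry": 0, "rz": 0, "dx": 3, "dy": 45, "dz": 1, "claw": 10}, {"rx": 0, "ry": 0, "rz": 0, "dx": 3, "dy": 45, "dz": 1, "claw": 10}, {"rx": 0, "ry": 0, "rz": 0, "dx": 3, "dy": 45, "dz": 1, "claw": 10}, {"rx": 0, "ry": 0, "rz": 0, "dx": 3, "dy": 45, "dz": 1, "claw": 10}, {"rx": 0, "ry": 0, "rz": 0, "dx": 3, "dy": 45, "dz": 1, "claw": 10}, {"rx": 0, "ry": 0, "rz": 0, "dx": 2, "dy": 45, "dz": 1, "claw": 10}, {"rx": 0, "ry": 0, "rz": 0, "dx": 1, "dy": 25, "dz": 1, "claw": 10}, {"rx": 0, "ry": 0, "rz": 0, "dx": 0, "dy": 5, "dz": 0, "claw": 10}]}}

```text
time_s: 11.45
tool_pos: [427.8, 318.1, 172.8]
ee_rot: [-0.007, -0.062, 0.998, -0.003]
wrist_force: [0.3, -1.2, -0.1]
grip_width: 0.246
```

```bash
python3 - <<'E'
from h import *
go((436,328,32),97)
E
```

```text
t 11.45 pos [427.8 318.1 172.8] jaw 97.1 grip 21.0 F [ 0.3 -1.2 -0.1] q [ 0.54 -0.08  1.96  0.    1.28 -1.16]
  rotvec [-0.3 -0.8  0.1] shift now [-11.3   9.6 140.6] shift after turn [ -9.3   8.8 140.8]
```

{"name": "move_arm", "arguments": {"steps": [{"rx": -0.3, "ry": -0.8, "rz": 0, "dx": -5, "dy": 4, "dz": 15, "claw": 10}, {"rx": 0, "ry": 0, "rz": 0, "dx": -4, "dy": 5, "dz": 30, "claw": 10}, {"rx": 0, "ry": 0, "rz": 0, "dx": 0, "dy": 0, "dz": 30, "claw": 10}, {"rx": 0, "ry": 0, "rz": 0, "dx": 0, "dy": 0, "dz": 30, "claw": 10}, {"rx": 0, "ry": 0, "rz": 0, "dx": 0, "dy": 0, "dz": 22, "claw": 10}, {"rx": 0, "ry": 0, "rz": 0, "dx": 0, "dy": 0, "dz": 8, "claw": 10}, {"rx": 0, "ry": 0, "rz": 0, "dx": 0, "dy": 0, "dz": 0, "claw": 10}]}}

```text
time_s: 12.15
tool_pos: [434.8, 323.6, 29.5]
ee_rot: [-0.002, -0.062, 0.998, -0.002]
wrist_force: [-0.1, 0.6, -0.1]
grip_width: 0.249
```

```bash
python3 - <<'E'
from h import *
go((436,328,26),97)
E
```

```text
t 12.15 pos [434.8 323.6  29.5] jaw 97.1 grip 21.3 F [-0.1  0.6 -0.1] q [ 0.54  0.11  2.04 -0.    1.   -1.15]
  rotvec [-0.3 -0.2  0.1] shift now [-1.7  4.2  3.4] shift after turn [-1.7  4.2  3.5]
```

{"name": "move_arm", "arguments": {"steps": [{"rx": 0, "ry": 0, "rz": 0, "dx": 0, "dy": 4, "dz": 6, "claw": 10}, {"rx": 0, "ry": 0, "rz": 0, "dx": 0, "dy": 0, "dz": 0, "claw": 50}, {"rx": 0, "ry": 0, "rz": 0, "dx": 0, "dy": 0, "dz": 0, "claw": 50}, {"rx": 0, "ry": 0, "rz": 0, "dx": 0, "dy": 0, "dz": 0, "claw": 50}, {"rx": 0, "ry": 0, "rz": 0, "dx": 0, "dy": 0, "dz": 0, "claw": 50}, {"rx": 0, "ry": 0, "rz": 0, "dx": 0, "dy": 0, "dz": -20, "claw": 50}, {"rx": 0, "ry": 0, "rz": 0, "dx": 0, "dy": 0, "dz": -40, "claw": 50}, {"rx": 0, "ry": 0, "rz": 0, "dx": 0, "dy": 0, "dz": -40, "claw": 85}, {"rx": 0, "ry": 0, "rz": 0, "dx": 0, "dy": 0, "dz": -40, "claw": 85}, {"rx": 0, "ry": 0, "rz": 0, "dx": 0, "dy": 0, "dz": -35, "claw": 85}]}}

```text
time_s: 13.15
tool_pos: [433.5, 327.5, 203.6]
ee_rot: [-0.003, -0.062, 0.998, -0.003]
wrist_force: [-0.2, 1.1, -0.3]
grip_width: 0.996
```

```bash
python3 - <<'E'
from h import *
go((492.1,-7.2,190),90)
from workcell import ctrl
im,K,V=load("top0.npz")
c=ctrl.camera("side")["image"][140:300,160:360]
cv2.imwrite(f"pics/w3.png",cv2.resize(c,None,fx=3.5,fy=3.5,interpolation=cv2.INTER_CUBIC)[:,:,::-1])
E
```

```text
t 13.15 pos [433.5 327.5 203.6] jaw 97.1 grip 85.1 F [-0.2  1.1 -0.3] q [ 0.55 -0.09  1.91 -0.    1.33 -1.14]
  rotvec [-0.4 -0.3  7.1] shift now [ -16.8 -339.3   15.6] shift after turn [ -58.6 -334.7   13.6]
```

View pics/w3.png

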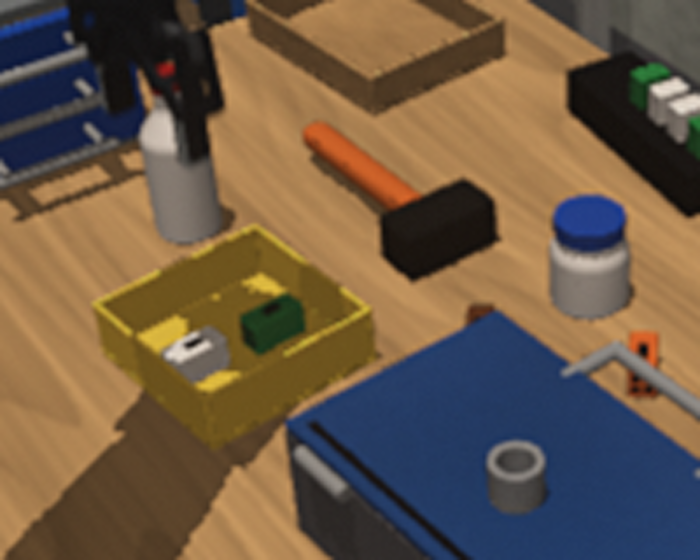

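Both connectors are in the yellow bin: white at (195,352) and green at (272,323), zoomed. Collar next.

{"name": "move_arm", "arguments": {"steps": [{"rx": -0.4, "ry": -0.3, "rz": 7.1, "dx": 0, "dy": 0, "dz": 0, "claw": 85}, {"rx": 0, "ry": 0, "rz": 0, "dx": -4, "dy": -25, "dz": 0, "claw": 85}, {"rx": 0, "ry": 0, "rz": 0, "dx": -8, "dy": -45, "dz": 0, "claw": 85}, {"rx": 0, "ry": 0, "rz": 0, "dx": -8, "dy": -45, "dz": 0, "claw": 85}, {"rx": 0, "ry": 0, "rz": 0, "dx": -8, "dy": -45, "dz": 0, "claw": 85}, {"rx": 0, "ry": 0, "rz": 0, "dx": -8, "dy": -45, "dz": 0, "claw": 85}, {"rx": 0, "ry": 0, "rz": 0, "dx": -8, "dy": -45, "dz": 0, "claw": 85}, {"rx": 0, "ry": 0, "rz": 0, "dx": -7, "dy": -45, "dz": 0, "claw": 85}, {"rx": 0, "ry": 0, "rz": 0, "dx": -5, "dy": -30, "dz": 0, "claw": 85}, {"rx": 0, "ry": 0, "rz": 0, "dx": 0, "dy": -5, "dz": 0, "claw": 85}]}}

```text
time_s: 14.2
tool_pos: [497.1, -9.1, 218.7]
ee_rot: [0.016, -0.001, 1.0, 0.007]
wrist_force: [-0.7, 0.3, -0.1]
grip_width: 0.993
```

```bash
python3 - <<'E'
from h import *
go((492.1,-7.2,145),90)
E
```

```text
t 14.2 pos [497.1  -9.1 218.7] jaw 90.1 grip 84.8 F [-0.7  0.3 -0.1] q [-0.14 -0.23  2.02  0.02  1.33 -1.71]
  rotvec [0.8 1.8 0.1] shift now [ 7.3  0.9 73.5] shift after turn [ 5.   1.9 73.7]
```

{"name": "move_arm", "arguments": {"steps": [{"rx": 0.8, "ry": 1.8, "rz": 0.1, "dx": 3, "dy": 1, "dz": 10, "claw": 85}, {"rx": 0, "ry": 0, "rz": 0, "dx": 2, "dy": 1, "dz": 22, "claw": 85}, {"rx": 0, "ry": 0, "rz": 0, "dx": 0, "dy": 0, "dz": 25, "claw": 85}, {"rx": 0, "ry": 0, "rz": 0, "dx": 0, "dy": 0, "dz": 10, "claw": 85}, {"rx": 0, "ry": 0, "rz": 0, "dx": 0, "dy": 0, "dz": 0, "claw": 85}]}}

```text
time_s: 14.7
tool_pos: [491.6, -3.0, 148.8]
ee_rot: [-0.002, -0.001, 1.0, -0.001]
wrist_force: [-0.2, -0.3, 0.2]
grip_width: 0.994
```

```bash
python3 - <<'E'
from h import *
go((492.1,-7.2,107),90)
E
```

```text
t 14.7 pos [491.6  -3.  148.8] jaw 90.1 grip 84.9 F [-0.2 -0.3  0.2] q [-0.11 -0.16  2.08 -0.    1.23 -1.69]
  rotvec [-0.1 -0.2  0.1] shift now [-0.6 -4.1 41.8] shift after turn [-0.5 -4.2 41.8]
```

{"name": "move_arm", "arguments": {"steps": [{"rx": 0, "ry": 0, "rz": 0, "dx": 0, "dy": -4, "dz": 16, "claw": 85}, {"rx": 0, "ry": 0, "rz": 0, "dx": 0, "dy": 0, "dz": 16, "claw": 85}, {"rx": 0, "ry": 0, "rz": 0, "dx": 0, "dy": 0, "dz": 8, "claw": 85}, {"rx": 0, "ry": 0, "rz": 0, "dx": 0, "dy": 0, "dz": 0, "claw": 85}], "force": 40}}

```text
time_s: 15.1
tool_pos: [493.3, -4.0, 110.6]
ee_rot: [-0.001, -0.004, 1.0, -0.001]
wrist_force: [0.5, 1.3, 1.1]
grip_width: 0.999
```

```bash
python3 - <<'E'
from h import *
go((492.1,-7.2,107),90)
from workcell import ctrl
c=ctrl.camera("side")["image"][180:340,220:420]
cv2.imwrite(f"pics/c1.png",cv2.resize(c,None,fx=3.5,fy=3.5,interpolation=cv2.INTER_CUBIC)[:,:,::-1])
E
```

```text
t 15.1 pos [493.3  -4.  110.6] jaw 90.4 grip 85.3 F [0.5 1.3 1.1] q [-0.12 -0.12  2.1  -0.    1.16 -1.69]
  rotvec [-0.1 -0.1  0.4] shift now [ 1.2 -3.2  3.6] shift after turn [ 1.2 -3.2  3.6]
```

View pics/c1.png

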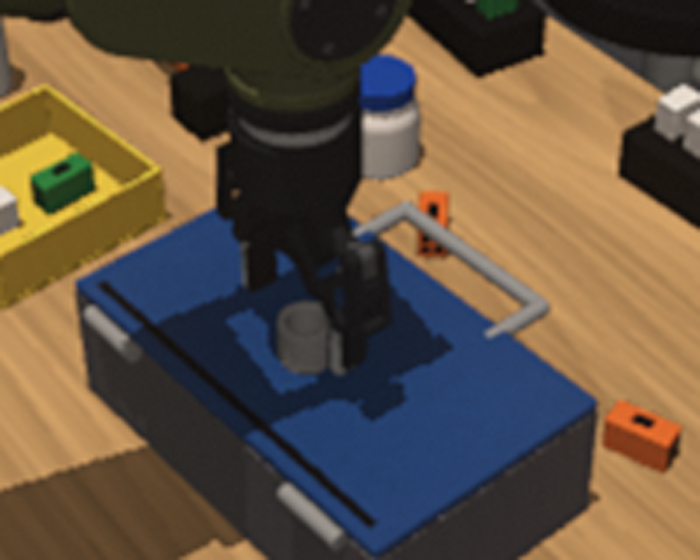

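The collar (zoomed at about (303,335)) is between the fingers. I recentre by 3 mm, close and lift.

{"name": "move_arm", "arguments": {"steps": [{"rx": 0, "ry": 0, "rz": 0, "dx": 1, "dy": -4, "dz": 3, "claw": 85}, {"rx": 0, "ry": 0, "rz": 0, "dx": 0, "dy": 0, "dz": 1, "claw": 25}, {"rx": 0, "ry": 0, "rz": 0, "dx": 0, "dy": 0, "dz": 0, "claw": 25}, {"rx": 0, "ry": 0, "rz": 0, "dx": 0, "dy": 0, "dz": 0, "claw": 25}, {"rx": 0, "ry": 0, "rz": 0, "dx": 0, "dy": 0, "dz": 0, "claw": 25}, {"rx": 0, "ry": 0, "rz": 0, "dx": 0, "dy": 0, "dz": 0, "claw": 25}, {"rx": 0, "ry": 0, "rz": 0, "dx": 0, "dy": 0, "dz": 0, "claw": 25}]}}

```text
time_s: 15.85
tool_pos: [495.0, -8.6, 110.9]
ee_rot: [0.003, -0.004, 1.0, -0.001]
wrist_force: [0.5, -0.7, 0.9]
grip_width: 0.407
```

```bash
python3 - <<'E'
from h import *
go((492.1,-7.2,190),90)
E
```

```text
t 15.85 pos [495.   -8.6 110.9] jaw 90.4 grip 34.8 F [ 0.5 -0.7  0.9] q [-0.12 -0.12  2.1  -0.    1.15 -1.7 ]
  rotvec [-0.2  0.3  0.4] shift now [  2.5   1.2 -79.1] shift after turn [  2.9   1.4 -79.1]
```

{"name": "move_arm", "arguments": {"steps": [{"rx": 0, "ry": 0, "rz": 0, "dx": 0, "dy": 0, "dz": -10, "claw": 25}, {"rx": 0, "ry": 0, "rz": 0, "dx": 0, "dy": 0, "dz": -20, "claw": 25}, {"rx": 0, "ry": 0, "rz": 0, "dx": 0, "dy": 0, "dz": -25, "claw": 25}, {"rx": 0, "ry": 0, "rz": 0, "dx": 0, "dy": 0, "dz": -20, "claw": 25}]}}

```text
time_s: 16.25
tool_pos: [491.2, -8.0, 184.7]
ee_rot: [-0.002, -0.004, 1.0, -0.001]
wrist_force: [-0.1, 0.7, -0.9]
grip_width: 0.413
```

```bash
python3 - <<'E'
from h import *
go((450,-330,180),85)
from workcell import ctrl
c=ctrl.camera("side")["image"][160:320,220:420]
cv2.imwrite(f"pics/c2.png",cv2.resize(c,None,fx=3.5,fy=3.5,interpolation=cv2.INTER_CUBIC)[:,:,::-1])
E
```

```text
t 16.25 pos [491.2  -8.  184.7] jaw 90.4 grip 35.2 F [-0.1  0.7 -0.9] q [-0.12 -0.2   2.04 -0.    1.3  -1.7 ]
  rotvec [-0.1 -0.3  5.4] shift now [  43.5 -321.7    5.4] shift after turn [  13.  -324.4    4.7]
```

View pics/c2.png

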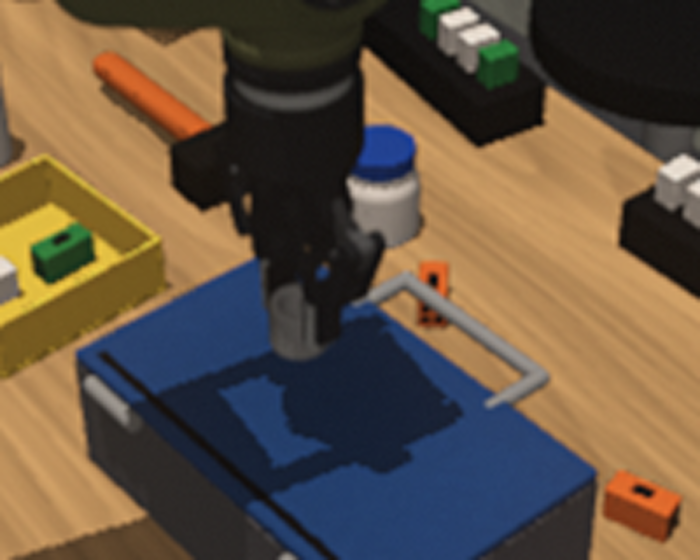

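Collar held and lifted (zoomed at about (295,320)). Moving it to the red bin.

{"name": "move_arm", "arguments": {"steps": [{"rx": 0, "ry": 0, "rz": 5.4, "dx": 0, "dy": 0, "dz": 0, "claw": 25}, {"rx": 0, "ry": 0, "rz": 0, "dx": 1, "dy": -25, "dz": 0, "claw": 25}, {"rx": 0, "ry": 0, "rz": 0, "dx": 2, "dy": -42, "dz": 0, "claw": 25}, {"rx": 0, "ry": 0, "rz": 0, "dx": 2, "dy": -42, "dz": 0, "claw": 25}, {"rx": 0, "ry": 0, "rz": 0, "dx": 2, "dy": -42, "dz": 0, "claw": 25}, {"rx": 0, "ry": 0, "rz": 0, "dx": 2, "dy": -42, "dz": 0, "claw": 25}, {"rx": 0, "ry": 0, "rz": 0, "dx": 2, "dy": -42, "dz": 0, "claw": 25}, {"rx": 0, "ry": 0, "rz": 0, "dx": 1, "dy": -42, "dz": 0, "claw": 25}, {"rx": 0, "ry": 0, "rz": 0, "dx": 0, "dy": -25, "dz": 0, "claw": 25}, {"rx": 0, "ry": 0, "rz": 0, "dx": 0, "dy": -5, "dz": 0, "claw": 25}]}}

```text
time_s: 17.3
tool_pos: [453.2, -322.9, 190.8]
ee_rot: [0.004, 0.043, 0.999, -0.001]
wrist_force: [0.1, -0.2, -1.4]
grip_width: 0.418
```

```bash
python3 - <<'E'
from h import *
go((450,-330,28),85)
E
```

```text
t 17.3 pos [ 453.2 -322.9  190.8] jaw 85.1 grip 35.7 F [ 0.1 -0.2 -1.4] q [-0.72 -0.06  1.91  0.    1.29 -2.2 ]
  rotvec [-0.1  0.5  0.1] shift now [  4.   -7.  162.8] shift after turn [  2.6  -7.3 162.8]
```

{"name": "move_arm", "arguments": {"steps": [{"rx": 0, "ry": 0.5, "rz": 0, "dx": 2, "dy": -4, "dz": 20, "claw": 25}, {"rx": 0, "ry": 0, "rz": 0, "dx": 1, "dy": -3, "dz": 35, "claw": 25}, {"rx": 0, "ry": 0, "rz": 0, "dx": 0, "dy": 0, "dz": 35, "claw": 25}, {"rx": 0, "ry": 0, "rz": 0, "dx": 0, "dy": 0, "dz": 35, "claw": 25}, {"rx": 0, "ry": 0, "rz": 0, "dx": 0, "dy": 0, "dz": 25, "claw": 25}, {"rx": 0, "ry": 0, "rz": 0, "dx": 0, "dy": 0, "dz": 8, "claw": 25}, {"rx": 0, "ry": 0, "rz": 0, "dx": 0, "dy": 0, "dz": 0, "claw": 25}]}}

```text
time_s: 18.0
tool_pos: [447.8, -322.2, 20.2]
ee_rot: [-0.003, 0.04, 0.999, 0.002]
wrist_force: [-0.1, 0.4, -0.2]
grip_width: 0.409
```

```bash
python3 - <<'E'
from h import *
go((450,-330,20),85)
E
```

```text
t 18.0 pos [ 447.8 -322.2   20.2] jaw 85.4 grip 34.9 F [-0.1  0.4 -0.2] q [-0.72  0.14  2.02 -0.    0.99 -2.21]
  rotvec [ 0.2 -0.4  0.4] shift now [-2.8 -7.6  0.1] shift after turn [-2.9 -7.6  0.2]
```

{"name": "move_arm", "arguments": {"steps": [{"rx": 0, "ry": 0, "rz": 0, "dx": 0, "dy": 0, "dz": 2, "claw": 25}, {"rx": 0, "ry": 0, "rz": 0, "dx": 0, "dy": 0, "dz": 0, "claw": 60}, {"rx": 0, "ry": 0, "rz": 0, "dx": 0, "dy": 0, "dz": 0, "claw": 60}, {"rx": 0, "ry": 0, "rz": 0, "dx": 0, "dy": 0, "dz": 0, "claw": 60}, {"rx": 0, "ry": 0, "rz": 0, "dx": 0, "dy": 0, "dz": 0, "claw": 60}, {"rx": 0, "ry": 0, "rz": 0, "dx": 0, "dy": 0, "dz": -20, "claw": 60}, {"rx": 0, "ry": 0, "rz": 0, "dx": 0, "dy": 0, "dz": -40, "claw": 60}, {"rx": 0, "ry": 0, "rz": 0, "dx": 0, "dy": 0, "dz": -45, "claw": 60}, {"rx": 0, "ry": 0, "rz": 0, "dx": 0, "dy": 0, "dz": -45, "claw": 24}, {"rx": 0, "ry": 0, "rz": 0, "dx": 0, "dy": 0, "dz": -40, "claw": 24}]}}

```text
time_s: 19.0
tool_pos: [448.3, -321.5, 215.1]
ee_rot: [-0.004, 0.04, 0.999, 0.002]
wrist_force: [0.1, -0.7, -0.9]
grip_width: 0.372
```

```bash
python3 - <<'E'
from h import *
from workcell import ctrl
im,K,V=load("top0.npz"); im2,K2,V2=load("side0.npz")
go((636,6.7,200),4)
t=ctrl.camera("top")["image"]; s=ctrl.camera("side")["image"]
cv2.imwrite("pics/c3t.png",cv2.resize(t[185:325,160:510],None,fx=2.25,fy=2.25,interpolation=cv2.INTER_CUBIC)[:,:,::-1])
cv2.imwrite("pics/c3s.png",cv2.resize(s[330:480,300:480],None,fx=3,fy=3,interpolation=cv2.INTER_CUBIC)[:,:,::-1])
E
```

```text
t 19.0 pos [ 448.3 -321.5  215.1] jaw 85.4 grip 31.8 F [ 0.1 -0.7 -0.9] q [-0.72 -0.08  1.88 -0.    1.34 -2.21]
  rotvec [-0.1 -0.5 81.4] shift now [-161.   342.1   15.2] shift after turn [314.3 210.1  15.1]
```

View pics/c3t.png

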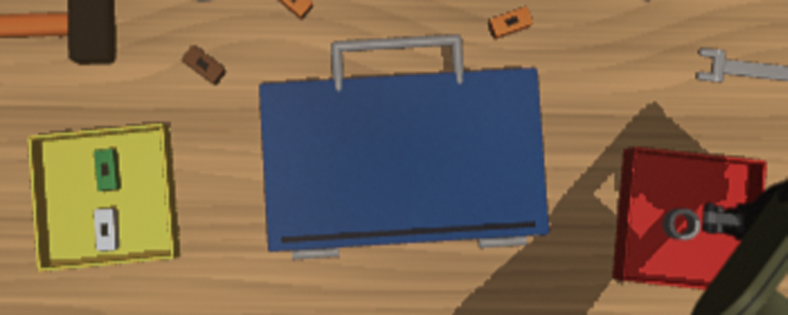

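View pics/c3s.png

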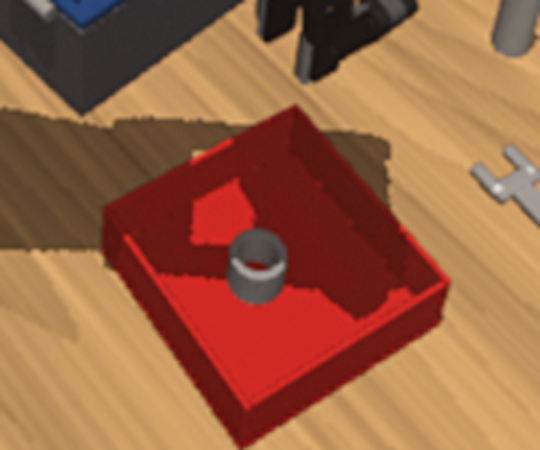

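All three are in their bins (top view: green and white in yellow, collar at about (683,222) in red) and the lid is shut. Next is the handle: turn the jaws across the bar and travel above it.

{"name": "move_arm", "arguments": {"steps": [{"rx": 0, "ry": 0, "rz": 8.1, "dx": 0, "dy": 0, "dz": 0, "claw": 24}, {"rx": 0, "ry": 0, "rz": 8.1, "dx": 0, "dy": 0, "dz": 0, "claw": 24}, {"rx": 0, "ry": 0, "rz": 8.1, "dx": 0, "dy": 0, "dz": 0, "claw": 24}, {"rx": 0, "ry": 0, "rz": 8.1, "dx": 0, "dy": 0, "dz": 0, "claw": 24}, {"rx": 0, "ry": 0, "rz": 8.1, "dx": 0, "dy": 0, "dz": 0, "claw": 24}, {"rx": 0, "ry": 0, "rz": 8.1, "dx": 0, "dy": 0, "dz": 0, "claw": 24}, {"rx": 0, "ry": 0, "rz": 8.1, "dx": 0, "dy": 0, "dz": 0, "claw": 24}, {"rx": 0, "ry": 0, "rz": 8.1, "dx": 0, "dy": 0, "dz": 0, "claw": 24}, {"rx": 0, "ry": 0, "rz": 8.1, "dx": 0, "dy": 0, "dz": 0, "claw": 24}, {"rx": 0, "ry": 0, "rz": 8.1, "dx": 0, "dy": 0, "dz": 0, "claw": 24}], "force": 30}}

```text
time_s: 20.1
tool_pos: [451.4, -325.4, 223.4]
ee_rot: [0.006, 0.701, 0.713, -0.0]
wrist_force: [-0.1, 0.9, 0.6]
grip_width: 0.281
```

```bash
python3 - <<'E'
from h import *
go((636,6.7,190),4.2)
E
```

```text
t 20.1 pos [ 451.4 -325.4  223.4] jaw 1.0 grip 24.0 F [-0.1  0.9  0.6] q [-0.72 -0.09  1.88 -0.    1.34 -0.74]
  rotvec [ 0.5  0.6 -3.2] shift now [329.1 190.1  31.9] shift after turn [317.7 208.4  33.4]
```

{"name": "move_arm", "arguments": {"steps": [{"rx": 0.5, "ry": 0.6, "rz": -3.2, "dx": 0, "dy": 0, "dz": 0, "claw": 24}, {"rx": 0, "ry": 0, "rz": 0, "dx": 20, "dy": 13, "dz": 0, "claw": 24}, {"rx": 0, "ry": 0, "rz": 0, "dx": 35, "dy": 23, "dz": 2, "claw": 24}, {"rx": 0, "ry": 0, "rz": 0, "dx": 38, "dy": 25, "dz": 2, "claw": 24}, {"rx": 0, "ry": 0, "rz": 0, "dx": 38, "dy": 25, "dz": 2, "claw": 24}, {"rx": 0, "ry": 0, "rz": 0, "dx": 38, "dy": 25, "dz": 2, "claw": 24}, {"rx": 0, "ry": 0, "rz": 0, "dx": 38, "dy": 25, "dz": 2, "claw": 24}, {"rx": 0, "ry": 0, "rz": 0, "dx": 38, "dy": 25, "dz": 2, "claw": 24}, {"rx": 0, "ry": 0, "rz": 0, "dx": 35, "dy": 23, "dz": 2, "claw": 24}, {"rx": 0, "ry": 0, "rz": 0, "dx": 20, "dy": 13, "dz": 2, "claw": 24}, {"rx": 0, "ry": 0, "rz": 0, "dx": 0, "dy": 0, "dz": 0, "claw": 24}]}}

```text
time_s: 21.2
tool_pos: [632.6, -2.4, 204.3]
ee_rot: [0.001, 0.683, 0.73, 0.0]
wrist_force: [0.1, -0.1, -0.5]
grip_width: 0.282
```

```bash
python3 - <<'E'
from h import *
go((636,6.7,140),4.2)
E
```

```text
t 21.2 pos [632.6  -2.4 204.3] jaw 3.8 grip 24.1 F [ 0.1 -0.1 -0.5] q [-0.09  0.1   1.72 -0.    1.32 -0.15]
  rotvec [ 0.1  0.  -0.4] shift now [ 8.9  3.9 64.3] shift after turn [ 8.8  4.1 64.3]
```

{"name": "move_arm", "arguments": {"steps": [{"rx": 0, "ry": 0, "rz": -0.4, "dx": 5, "dy": 2, "dz": 15, "claw": 24}, {"rx": 0, "ry": 0, "rz": 0, "dx": 4, "dy": 2, "dz": 25, "claw": 24}, {"rx": 0, "ry": 0, "rz": 0, "dx": 0, "dy": 0, "dz": 18, "claw": 24}, {"rx": 0, "ry": 0, "rz": 0, "dx": 0, "dy": 0, "dz": 5, "claw": 24}, {"rx": 0, "ry": 0, "rz": 0, "dx": 0, "dy": 0, "dz": 0, "claw": 24}]}}

```text
time_s: 21.7
tool_pos: [634.1, 4.1, 135.7]
ee_rot: [0.0, 0.682, 0.732, -0.001]
wrist_force: [0.7, 0.3, 0.4]
grip_width: 0.282
```

```bash
python3 - <<'E'
from h import *
from workcell import ctrl
go((636.5,6.7,108),4.2)
t=ctrl.camera("top")["image"]; s=ctrl.camera("side")["image"]
cv2.imwrite("pics/b1t.png",cv2.resize(t[170:290,260:420],None,fx=4,fy=4,interpolation=cv2.INTER_CUBIC)[:,:,::-1])
cv2.imwrite("pics/b1s.png",cv2.resize(s[160:330,260:440],None,fx=3.5,fy=3.5,interpolation=cv2.INTER_CUBIC)[:,:,::-1])
E
```

```text
t 21.7 pos [634.1   4.1 135.7] jaw 4.1 grip 24.1 F [0.7 0.3 0.4] q [-0.08  0.17  1.77 -0.    1.21 -0.15]
  rotvec [-0.   0.1 -0.1] shift now [ 2.4  2.6 27.7] shift after turn [ 2.4  2.6 27.7]
```

View pics/b1s.png

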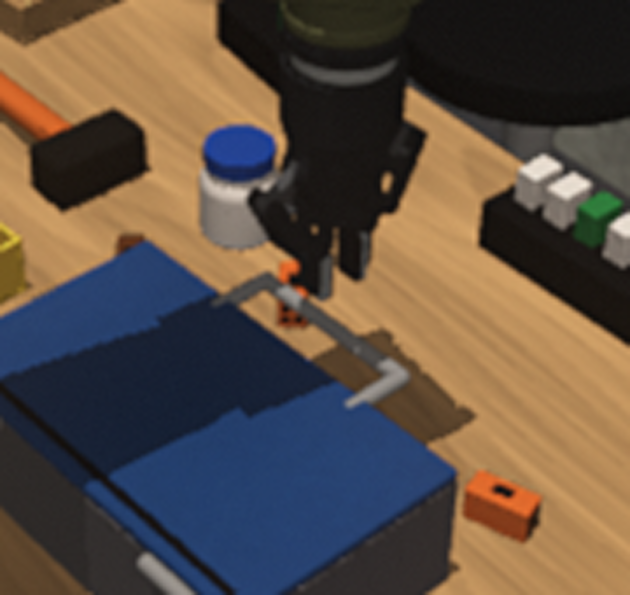

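View pics/b1t.png

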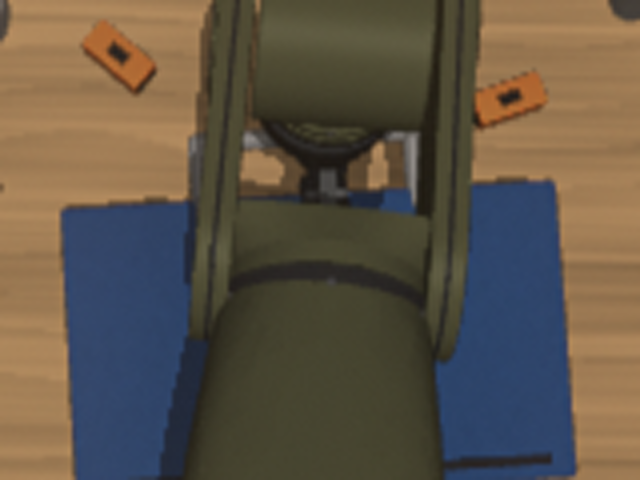

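The side view shows both fingertips above the bar (zoomed at about (320,290) and (355,270)), one on each side. I correct by 2-3 mm and go down.

{"name": "move_arm", "arguments": {"steps": [{"rx": 0, "ry": 0, "rz": 0, "dx": 2, "dy": 2.5, "dz": 10, "claw": 24}, {"rx": 0, "ry": 0, "rz": 0, "dx": 0, "dy": 0, "dz": 12, "claw": 24}, {"rx": 0, "ry": 0, "rz": 0, "dx": 0, "dy": 0, "dz": 4, "claw": 24}, {"rx": 0, "ry": 0, "rz": 0, "dx": 0, "dy": 0, "dz": 0, "claw": 24}]}}

```text
time_s: 22.2
tool_pos: [639.2, 5.7, 112.0]
ee_rot: [0.003, 0.682, 0.731, 0.001]
wrist_force: [-0.2, -0.1, 0.6]
grip_width: 0.28
```

```bash
python3 - <<'E'
from h import *
from workcell import ctrl
go((636.5,6.7,80),4.2)
s=ctrl.camera("side")["image"]
cv2.imwrite("pics/b2s.png",cv2.resize(s[200:280,310:400],None,fx=7,fy=7,interpolation=cv2.INTER_CUBIC)[:,:,::-1])
E
```

```text
t 22.2 pos [639.2   5.7 112. ] jaw 4.0 grip 23.9 F [-0.2 -0.1  0.6] q [-0.07  0.2   1.78 -0.    1.16 -0.14]
  rotvec [ 0.4  0.2 -0.2] shift now [ 1.3 -2.8 32. ] shift after turn [ 1.2 -2.6 32. ]
```

View pics/b2s.png

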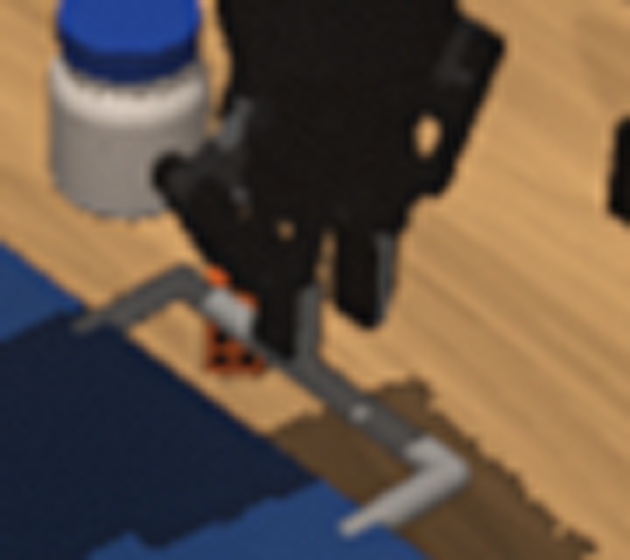

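{"name": "move_arm", "arguments": {"steps": [{"rx": 0.4, "ry": 0.2, "rz": 0, "dx": 1, "dy": -2.5, "dz": 6, "claw": 24}, {"rx": 0, "ry": 0, "rz": 0, "dx": 0, "dy": 0, "dz": 10, "claw": 24}, {"rx": 0, "ry": 0, "rz": 0, "dx": 0, "dy": 0, "dz": 10, "claw": 24}, {"rx": 0, "ry": 0, "rz": 0, "dx": 0, "dy": 0, "dz": 4, "claw": 24}, {"rx": 0, "ry": 0, "rz": 0, "dx": 0, "dy": 0, "dz": 0, "claw": 24}]}}

```text
time_s: 22.75
tool_pos: [636.6, 6.7, 79.8]
ee_rot: [-0.001, 0.682, 0.732, 0.0]
wrist_force: [-0.5, 0.1, 0.1]
grip_width: 0.28
```

```bash
python3 - <<'E'
from h import *
from workcell import ctrl
go((636.5,6.7,80),4.2)
s=ctrl.camera("side")["image"]
cv2.imwrite("pics/b3s.png",cv2.resize(s[200:280,310:400],None,fx=7,fy=7,interpolation=cv2.INTER_CUBIC)[:,:,::-1])
E
```

```text
t 22.75 pos [636.6   6.7  79.8] jaw 4.0 grip 23.9 F [-0.5  0.1  0.1] q [-0.07  0.23  1.8   0.    1.11 -0.14]
  rotvec [-0.  -0.1 -0.2] shift now [-0.  -0.1 -0.2] shift after turn [-0.  -0.1 -0.2]
```

View pics/b3s.png

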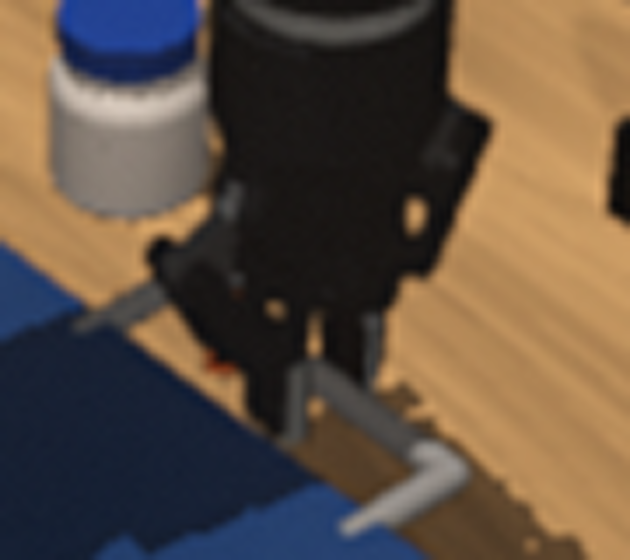

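The bar runs between the two fingers (zoomed at about (330,380)), with no contact force. Closing.

{"name": "move_arm", "arguments": {"steps": [{"rx": 0, "ry": 0, "rz": 0, "dx": 0, "dy": 0, "dz": 0, "claw": 4}, {"rx": 0, "ry": 0, "rz": 0, "dx": 0, "dy": 0, "dz": 0, "claw": 4}, {"rx": 0, "ry": 0, "rz": 0, "dx": 0, "dy": 0, "dz": 0, "claw": 4}, {"rx": 0, "ry": 0, "rz": 0, "dx": 0, "dy": 0, "dz": 0, "claw": 4}]}}

```text
time_s: 23.2
tool_pos: [637.2, 6.7, 80.4]
ee_rot: [0.0, 0.682, 0.732, 0.001]
wrist_force: [0.4, 1.0, -2.1]
grip_width: 0.124
```

```bash
python3 - <<'E'
from h import *
go((636.5,6.7,80),4.2)
E
```

```text
t 23.2 pos [637.2   6.7  80.4] jaw 4.0 grip 10.6 F [ 0.4  1.  -2.1] q [-0.07  0.23  1.8   0.    1.11 -0.14]
  rotvec [ 0.1 -0.  -0.2] shift now [ 0.  -0.7  0.4] shift after turn [ 0.  -0.7  0.4]
```

Closed to 10.6 mm on the 12 mm bar. I work out the lifting arc with the tool tilting half as fast as the lid.

```bash
cat >> h.py <<'E'
H=np.array([422.4,-8.7,95.5]); yaw=np.radians(4.1); XF=np.array([np.cos(yaw),np.sin(yaw),0]); UP=np.array([0,0,1.]); YL=np.cross(UP,XF)
def arc(phis,d=15):
    from workcell import ctrl
    s=ctrl.sense(); M=rot(s).as_matrix(); tcp=s["tool_pos"]; bar=tcp-d*M[:,2]
    f=(bar-H)@XF; u=(bar-H)@UP; lat=(bar-H)@YL
    psi=np.degrees(np.arctan2(M[:,2]@XF,-M[:,2]@UP))
    print("t",round(s["time_s"],2),"tcp",np.round(tcp,1),"phi",round(np.degrees(np.arctan2(u,f)),1),"r",round(np.hypot(f,u),1),"lat",round(lat,1),"tilt",round(psi,1),"grip",round(s["grip_width"]*85.4,1),"F",np.round(s["wrist_force"],1),"q",np.round(s["q"],2),"v",np.round(np.abs(s["joint_vel"]).max(),3))
    p=np.radians(psi)
    for ph in phis:
        a=np.radians(ph); q=a/2
        z=np.sin(q)*XF-np.cos(q)*UP; t=H+lat*YL+215*(np.cos(a)*XF+np.sin(a)*UP)+d*z
        y0=np.cos(p)*XF+np.sin(p)*UP; z0=np.sin(p)*XF-np.cos(p)*UP
        dw=t-tcp; print("  phi",ph,"rx",round(-np.degrees(q-p),1),"dy",round(dw@y0,1),"dz",round(dw@z0,1))
        tcp=t; p=q
E
python3 - <<'E'
from h import *
arc([3,6,9,12,15,18,21,24,27,30,33,36,39,42,45])
E
```

```text
t 23.2 tcp [637.2   6.7  80.4] phi -0.0 r 215.3 lat 0.0 tilt 0.1 grip 10.6 F [ 0.4  1.  -2.1] q [-0.07  0.23  1.8   0.    1.11 -0.14] v 0.002
  phi 3 rx -1.4 dy -0.2 dz -11.4
  phi 6 rx -1.5 dy -0.2 dz -11.2
  phi 9 rx -1.5 dy -0.5 dz -11.2
  phi 12 rx -1.5 dy -0.8 dz -11.2
  phi 15 rx -1.5 dy -1.1 dz -11.2
  phi 18 rx -1.5 dy -1.4 dz -11.1
  phi 21 rx -1.5 dy -1.7 dz -11.1
  phi 24 rx -1.5 dy -1.9 dz -11.0
  phi 27 rx -1.5 dy -2.2 dz -11.0
  phi 30 rx -1.5 dy -2.5 dz -10.9
  phi 33 rx -1.5 dy -2.8 dz -10.8
  phi 36 rx -1.5 dy -3.1 dz -10.7
  phi 39 rx -1.5 dy -3.4 dz -10.6
  phi 42 rx -1.5 dy -3.6 dz -10.5
  phi 45 rx -1.5 dy -3.9 dz -10.4
```

{"name": "move_arm", "arguments": {"steps": [{"rx": -1.5, "ry": 0, "rz": 0, "dx": 0, "dy": 0, "dz": -6, "claw": 4}, {"rx": -1.5, "ry": 0, "rz": 0, "dx": 0, "dy": 0, "dz": -11, "claw": 4}, {"rx": -1.5, "ry": 0, "rz": 0, "dx": 0, "dy": -0.5, "dz": -11, "claw": 4}, {"rx": -1.5, "ry": 0, "rz": 0, "dx": 0, "dy": -1, "dz": -11, "claw": 4}]}}

```text
time_s: 23.6
tool_pos: [634.2, 6.5, 120.8]
ee_rot: [0.039, 0.681, 0.73, 0.042]
wrist_force: [1.4, 0.6, -2.9]
grip_width: 0.128
```

```bash
python3 - <<'E'
from h import *
from workcell import ctrl
arc([15,18,21,24,27,30,33,36,39,42,45])
s=ctrl.camera("side")["image"]
cv2.imwrite("pics/l1.png",cv2.resize(s[160:350,220:440],None,fx=3,fy=3,interpolation=cv2.INTER_CUBIC)[:,:,::-1])
E
```

```text
t 23.6 tcp [634.2   6.5 120.8] phi 10.8 r 214.4 lat 0.0 tilt 6.5 grip 10.9 F [ 1.4  0.6 -2.9] q [-0.08  0.12  1.86  0.02  1.06 -0.16] v 0.332
  phi 15 rx -1.0 dy -0.9 dz -15.6
  phi 18 rx -1.5 dy -1.4 dz -11.1
  phi 21 rx -1.5 dy -1.7 dz -11.1
  phi 24 rx -1.5 dy -1.9 dz -11.0
  phi 27 rx -1.5 dy -2.2 dz -11.0
  phi 30 rx -1.5 dy -2.5 dz -10.9
  phi 33 rx -1.5 dy -2.8 dz -10.8
  phi 36 rx -1.5 dy -3.1 dz -10.7
  phi 39 rx -1.5 dy -3.4 dz -10.6
  phi 42 rx -1.5 dy -3.6 dz -10.5
  phi 45 rx -1.5 dy -3.9 dz -10.4
```

View pics/l1.png

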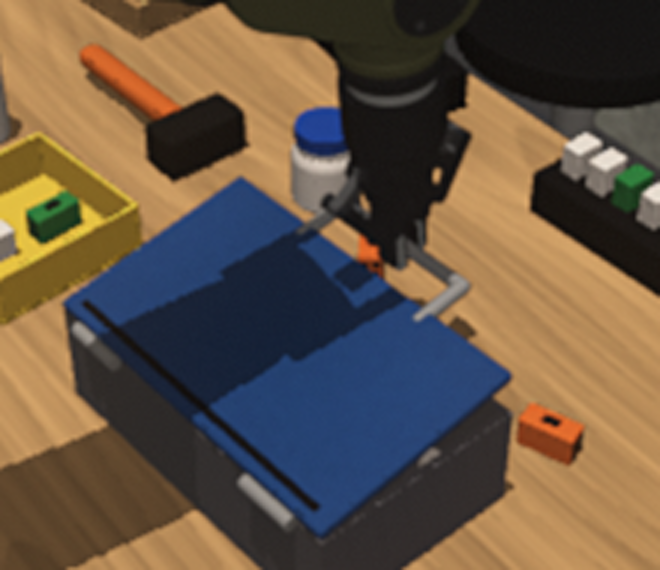

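The lid is lifting in the grip (its far corner has risen clear at zoomed (505,378)). I continue in small batches.

{"name": "move_arm", "arguments": {"steps": [{"rx": -1, "ry": 0, "rz": 0, "dx": 0, "dy": -1, "dz": -12, "claw": 4}, {"rx": -1.5, "ry": 0, "rz": 0, "dx": 0, "dy": -1.4, "dz": -11, "claw": 4}, {"rx": -1.5, "ry": 0, "rz": 0, "dx": 0, "dy": -1.7, "dz": -11, "claw": 4}, {"rx": -1.5, "ry": 0, "rz": 0, "dx": 0, "dy": -2, "dz": -11, "claw": 4}, {"rx": -1.5, "ry": 0, "rz": 0, "dx": 0, "dy": -2.2, "dz": -11, "claw": 4}]}}

```text
time_s: 24.15
tool_pos: [614.2, 5.0, 180.4]
ee_rot: [0.083, 0.677, 0.726, 0.089]
wrist_force: [1.0, -0.2, -3.3]
grip_width: 0.126
```

```bash
python3 - <<'E'
from h import *
arc([27,30,33,36,39,42,45])
E
```

```text
t 24.15 tcp [614.2   5.  180.4] phi 27.8 r 213.3 lat -0.0 tilt 14.0 grip 10.7 F [ 1.  -0.2 -3.3] q [-0.1  -0.06  1.94  0.05  1.02 -0.19] v 0.369
  phi 27 rx 0.5 dy 2.2 dz 2.5
  phi 30 rx -1.5 dy -2.5 dz -10.9
  phi 33 rx -1.5 dy -2.8 dz -10.8
  phi 36 rx -1.5 dy -3.1 dz -10.7
  phi 39 rx -1.5 dy -3.4 dz -10.6
  phi 42 rx -1.5 dy -3.6 dz -10.5
  phi 45 rx -1.5 dy -3.9 dz -10.4
```

{"name": "move_arm", "arguments": {"steps": [{"rx": -1.5, "ry": 0, "rz": 0, "dx": 0, "dy": -1.5, "dz": -10, "claw": 4}, {"rx": -1.5, "ry": 0, "rz": 0, "dx": 0, "dy": -2, "dz": -10, "claw": 4}, {"rx": -1.5, "ry": 0, "rz": 0, "dx": 0, "dy": -2.5, "dz": -9, "claw": 4}, {"rx": -1, "ry": 0, "rz": 0, "dx": 0, "dy": -2.5, "dz": -7, "claw": 4}]}}

```text
time_s: 24.55
tool_pos: [592.6, 3.4, 214.9]
ee_rot: [0.117, 0.672, 0.721, 0.125]
wrist_force: [1.1, -0.6, -2.1]
grip_width: 0.127
```

```bash
python3 - <<'E'
from h import *
arc([42,45])
E
```

```text
t 24.55 tcp [592.6   3.4 214.9] phi 38.9 r 212.7 lat -0.1 tilt 19.7 grip 10.8 F [ 1.1 -0.6 -2.1] q [-0.11 -0.19  2.01  0.07  0.98 -0.21] v 0.278
  phi 42 rx -1.3 dy -1.6 dz -11.6
  phi 45 rx -1.5 dy -3.9 dz -10.4
```

{"name": "move_arm", "arguments": {"steps": [{"rx": -1, "ry": 0, "rz": 0, "dx": 0, "dy": -2, "dz": -8, "claw": 4}, {"rx": -0.8, "ry": 0, "rz": 0, "dx": 0, "dy": -1.5, "dz": -5, "claw": 4}, {"rx": -0.5, "ry": 0, "rz": 0, "dx": 0, "dy": -1, "dz": -3, "claw": 4}, {"rx": 0, "ry": 0, "rz": 0, "dx": 0, "dy": 0, "dz": 0, "claw": 4}, {"rx": 0, "ry": 0, "rz": 0, "dx": 0, "dy": 0, "dz": 0, "claw": 4}, {"rx": 0, "ry": 0, "rz": 0, "dx": 0, "dy": 0, "dz": 0, "claw": 4}]}}

```text
time_s: 25.15
tool_pos: [580.3, 2.4, 229.5]
ee_rot: [0.132, 0.669, 0.718, 0.14]
wrist_force: [-0.5, 0.1, -1.6]
grip_width: 0.126
```

```bash
python3 - <<'E'
from h import *
from workcell import ctrl
arc([45])
s=ctrl.camera("side")["image"];t=ctrl.camera("top")["image"]
cv2.imwrite("pics/l2.png",cv2.resize(s[150:480,160:480],None,fx=1.8,fy=1.8,interpolation=cv2.INTER_CUBIC)[:,:,::-1])
cv2.imwrite("pics/l2t.png",t[:,:,::-1])
arc([45])
E
```

```text
t 25.15 tcp [580.3   2.4 229.5] phi 44.1 r 212.5 lat -0.1 tilt 22.2 grip 10.8 F [-0.5  0.1 -1.6] q [-0.12 -0.26  2.05  0.09  0.97 -0.23] v 0.005
  phi 45 rx -0.3 dy 1.1 dz -4.1
t 25.25 tcp [580.4   2.5 229.5] phi 44.1 r 212.6 lat -0.1 tilt 22.2 grip 10.7 F [ 0.4 -0.3 -2.1] q [-0.12 -0.26  2.05  0.09  0.97 -0.23] v 0.002
  phi 45 rx -0.3 dy 1.0 dz -4.1
```

View pics/l2.png

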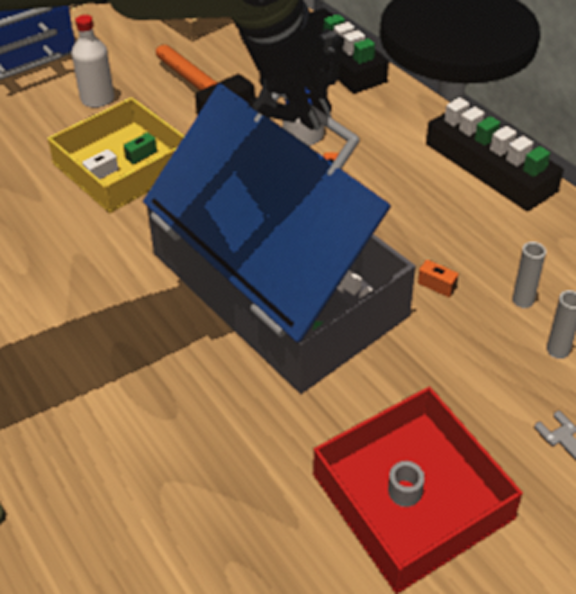

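View pics/l2t.png

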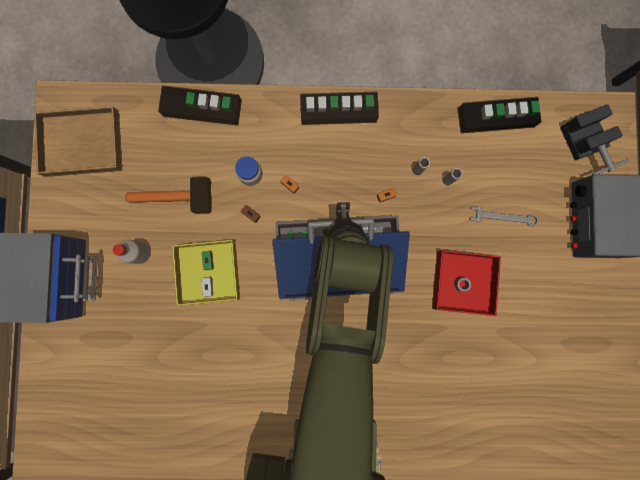

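```bash
python3 - <<'E'
from h import *
from workcell import ctrl
im2,K2,V2=load("side0.npz"); im,K,V=load("top0.npz")
for ph in (38,41,44,47):
    a=np.radians(ph); u=np.cos(a)*XF+np.sin(a)*UP; n=-np.sin(a)*XF+np.cos(a)*UP
    p=[H+180*u+5*n+s*150*YL for s in (-1,1)]
    print(ph,[np.round(w2px(x,K2,V2),1) for x in p],"top",[np.round(w2px(x,K,V),1) for x in p])
t=cv2.imread("pics/l2t.png"); cv2.imwrite("pics/l3t.png",cv2.resize(t[205:305,265:415],None,fx=5,fy=5,interpolation=cv2.INTER_CUBIC))
E
```

```text
38 [array([380. , 263.1]), array([285.6, 196.1])] top [array([408.6, 226.5]), array([272. , 234.3])]
41 [array([378. , 261.8]), array([283.3, 194.5])] top [array([409.4, 229. ]), array([271.8, 236.8])]
44 [array([375.8, 260.7]), array([280.8, 193.1])] top [array([410.2, 231.7]), array([271.7, 239.6])]
47 [array([373.4, 259.7]), array([278.2, 191.9])] top [array([411. , 234.6]), array([271.7, 242.6])]
```

View pics/l3t.png

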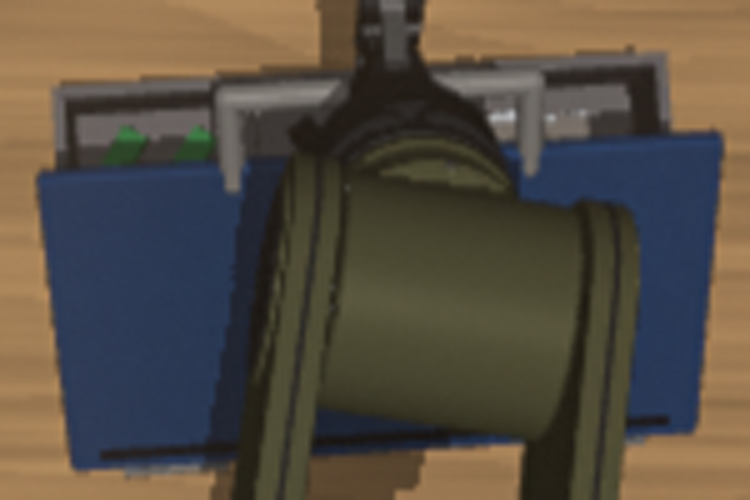

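The top-view lid corners (409,232) and (272.5,240) match the 44-degree prediction within about 1 px. I hold a few more rows to confirm the lid is still, then hand in.

{"name": "move_arm", "arguments": {"steps": [{"rx": 0, "ry": 0, "rz": 0, "dx": 0, "dy": 0, "dz": 0, "claw": 4}, {"rx": 0, "ry": 0, "rz": 0, "dx": 0, "dy": 0, "dz": 0, "claw": 4}, {"rx": 0, "ry": 0, "rz": 0, "dx": 0, "dy": 0, "dz": 0, "claw": 4}, {"rx": 0, "ry": 0, "rz": 0, "dx": 0, "dy": 0, "dz": 0, "claw": 4}]}}

```text
time_s: 25.65
tool_pos: [580.7, 2.5, 229.0]
ee_rot: [0.131, 0.669, 0.718, 0.14]
wrist_force: [0.6, -0.1, -0.7]
grip_width: 0.125
```

```bash
python3 - <<'E'
from h import *
arc([45])
from workcell import ctrl
t=ctrl.camera("top")["image"]; cv2.imwrite("pics/end.png",t[150:320,120:560,::-1])
arc([])
E
```

```text
t 25.65 tcp [580.7   2.5 229. ] phi 43.9 r 212.5 lat -0.1 tilt 22.1 grip 10.7 F [ 0.6 -0.1 -0.7] q [-0.12 -0.26  2.05  0.09  0.97 -0.23] v 0.003
  phi 45 rx -0.4 dy 0.9 dz -4.7
t 25.7 tcp [580.7   2.5 229. ] phi 43.9 r 212.5 lat -0.1 tilt 22.1 grip 11.0 F [ 1.  -0.2 -1.8] q [-0.12 -0.26  2.05  0.09  0.97 -0.23] v 0.002
```

View pics/end.png

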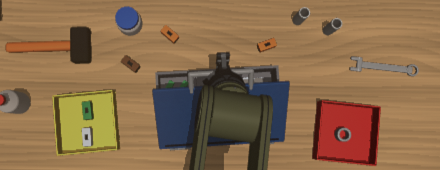

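The lid is still at about 44 degrees. The connectors are at (87,110) and (87,137) in the yellow bin, the collar is at (344,134) in the red bin, and the bystanders look unmoved. Handing in.

```bash
python3 - <<'E'
from workcell import ctrl
print(ctrl.finish_job())
from h import *; arc([])
E
```

```text
the job is handed in; nothing more can be done
None
the job is handed in; nothing more can be done
```

I put the white and green connectors in the yellow bin and the steel collar in the red bin with the lid shut. Then I gripped the handle bar and raised the lid to about 44 degrees. I handed the job in at about 25.7 s with the gripper still holding the lid; no verdict was reported.

**Lid:** the last readings gave 43.9 degrees from the arm pose. The lid corners in the top view fit 44 degrees within about 1 pixel. One lid corner in the side view sat about 4 pixels lower than predicted, which I did not resolve.

**Hold:** the joints were still (0.003 rad/s or less) and the fingers stayed closed on the bar (10.7–11 mm reading on the 12 mm bar). I have no direct finger-force reading. The wrist sensor showed about 1–2 N of downward load from the lid, with roughly 1 N of noise.

**Parts and bystanders:** in the last top picture all three parts were inside their bins and the bystanders looked unmoved by eye.

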